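# Set up the pinhole line on the breadboard

### The arm

A 6-joint arm with a two-finger parallel gripper is mounted at the origin on the work surface. World frame = base frame: x ahead of the robot, y to its left, z up, the work surface at z = 0. Lengths are in m, angles in rad, forces in N, time in s.
With the tool pointing down it reaches from about 0.225 to 0.875 m from the base axis. Payload 3.4 kg.
Tool frame: the origin (TCP) lies at the very end of the fingers, on their centre line; the grasp point (between the pads) lies 19 mm behind it; z points along the fingers, y is the line along which they close (so a half turn about z gives the same grasp; the last joint's range is limited). The gripper opens to 85 mm and grips with 20 to 120 N. Pads are 22 mm wide; open, the fingers measure 114 mm over their backs; the gripper's body (76 mm by 85 mm) begins 54 mm behind the grasp point. The pads swing forward as they close: fully open they stand 13 mm farther back than shut.
Start: joints at [-1.337, 0.276, 1.505, -0, 1.361, -0.121], TCP at [0.2, -0.539, 0.231] pointing down, gripper open.
Joint ranges: [-2.89, 2.89], [-0.75, 2.08], [0.22, 2.7], [-1.18, 4.32], [0.11, 2.71], [-2.7, 2.7]. Speed limits (rad/s): [2.57, 2.57, 3.14, 3.14, 3.14, 3.14].

### API

Orientations are given as a unit quaternion [w, x, y, z].
In Python, from rig import manip, eyes gives the robot as it stands.
- The arm moves only by the tool servo_tool, never from a script. Its argument "series" is text: rows parted by semicolons, each of 7 numbers parted by spaces: the shift along the tool's x, y, z in m, then the turn, a rotation vector about the tool's x, y, z in degrees, then the closure, from 0 (fully open) to 1 (shut). In form: dx dy dz ax ay az fingers; .... A call has 1 to 5 rows; each row is the pose to reach, as a shift and turn from the pose commanded when the call began, along the tool's axes at that moment; what a row does not reach only later rows make up. A row lasts 1/10 s, in which the tool goes at most 50 mm and 8.59 degrees, less where a joint would pass 70% of its speed; a pose out of reach is approached as far as the arm can. A call with a gripper value outside its range is refused whole. The fingers move at their own pace and stop on an object; "squeeze" is the grip in N (left out, the last holds). Time passes only in rows, so rows that repeat a pose let the fingers close. It gives the time, the measured TCP pose, the force, the opening and the grip force at its end, in the units of the state.
- manip.get_state(): the state, without advancing time (a new reading comes with each control period).
- eyes.get_image(name): name is "scene" or "top" or "wrist"; returns the picture (384x512x3 uint8, red, green, blue); there is no depth.
- eyes.camera_info(name): a dict with "fx", "fy", "cx", "cy" (pixels), "eye" and "orientation" of the camera in the world. Camera axes: x right, y down, z forward; pixel columns grow to the right and rows downward; lengths in m; the calibration is good to about 2 mm. A picture is of the moment at which its call begins: read the wrist's pose just before it. camera_info takes no time and is no camera call; for the wrist camera it gives the pose at the moment of the call.
- manip.sign_off(): hands the job in; it is judged then, once.
The state is a dict: "clock": time; "qpos": joint angles; "qd": joint speeds; "effort": joint torques, N m; "position": TCP position; "ee_rot": TCP orientation; "contact_force": force on the tool from outside, world axes, zero at the start; "moment": the same for the moment, N m; "width": finger opening in m; "gripper_force": force on a finger pad.
Only numpy, scipy, OpenCV 4.12 (cv2) and the standard library are available. Lean on these libraries where they do the work, as an engineer would, in place of code of your own. Each camera call takes 0.05 s, during which the arm holds its last target. There are 200 camera calls.

### The job

Set up the pinhole line on the black breadboard: stand the blue V-holder midway between the opal lamp and the white screen and lay the brass collet in its V, and stand the small lens midway between the lamp and the holder and the large lens midway between the holder and the screen. Everything stands upright, centred on the straight line from lamp to screen and square across it, with the collet lying lengthwise along that line in the middle of the V. Do not tip a lens over on the way, and leave the mortar and the amber bottle where they are.

Things in the scene. Friction and masses are not known exactly. Their poses are not given: they have to be found in the camera images.
- breadboard: black anodised breadboard plate, fixed, 100 x 480 x 12 mm, with rows of small bright holes; origin at the centre of its underside, y along its length. Its top is 12 mm above the cart top. Lamp and screen stand on its long centre line, 200 mm either side of its middle (400 mm apart); which of them is at which end changes
- lamp: opal lamp, fixed on the breadboard: white glass ball 40 mm in diameter on a short post and a dark round foot of 50 mm, 70 mm tall; origin at the centre of the foot's underside
- screen: white target screen, fixed on the breadboard: thin upright white plate in an aluminium frame 74 x 7 mm, with its faces square to the line to the lamp, on a dark foot 60 x 36 mm, 87 mm tall; origin at the centre of the foot's underside
- small_lens: small plano-convex lens in an upright round aluminium cell, 44 mm outer diameter, 16 mm thick (along y), top 72 mm high, lens centre 50 mm up; bright steel foot 46 (x) x 40 (y) x 10 mm; 0.17 kg; origin at the centre of its underside, z up, y along the optical axis (either way round will do). Glass is sunk in the cell; pinch its 10 mm broad rim from above across the 16 mm
- large_lens: large lens: like the small one, cell 64 mm outer diameter, 16 mm thick (along y), top 82 mm high, lens centre 50 mm up; dark steel foot 70 (x) x 40 (y) x 10 mm; 0.26 kg; origin at the centre of its underside, z up, y along the optical axis (either way round will do)
- v_holder: blue anodised lens holder: foot 66 (x) x 44 (y) x 10 mm, block 46 (x) x 28 (y) mm on it, 53 mm tall, its top a 90 degree V groove along y, 40 mm wide, 20 mm deep; 0.3 kg; grip across the 28 mm; a collet seated in the V has its axis 50 mm above the underside; origin at the centre of its underside, z up, y along the optical axis (either way round will do)
- collet: brass collet with the pinhole: slit sleeve 24 mm in diameter and 40 mm long, one end narrowing to 19 mm, lying level; origin at its centre, y along its length (either end first, any roll will do); about 0.12 kg. It starts in a small fixed grey V-rest (26 mm long, 25 mm tall) with its axis 28 mm above the cart top and both ends free; pinch it from above by its two flat ends
- mortar: white porcelain mortar 90 mm in diameter and 58 mm tall with a pestle leaning in it that sticks out 20 mm sideways, up to 95 mm high; loose, not to be moved; origin at the centre of its underside
- solvent_bottle: amber glass bottle with a black cap, 42 mm in diameter and 95 mm tall; loose, not to be moved; origin at the centre of its underside

How it is judged:
By the outcome, as a careful person would: the job done as asked, in the order asked, and still so for the second after the job is handed in, with the robot touching nothing.
It also fails if it takes over 102 s, if anything falls off the work surface, if the arm or the gripper's body presses on something with over 40 N, if the wrist force passes 120 N, or if a joint passes its speed limit or range.

## Working session

There is one attempt and no reset: what is moved stays moved. The work goes in short steps, Python scripts to look and compute and a tool call to move; the robot and the scene stay as the last step left them, time stands still between calls to the robot, and variables do not carry over. Pictures are saved under pics/ and viewed, at most 14 in all, crops included, and the job is handed in when it is done.

Besides the shell and the picture viewer there is one more tool, called after "Request:" in YAML: its name, and indented under it one key for each argument. servo_tool: Moves the arm, as the interface text tells. Its arguments: {"type":"object","properties":{"series":{"type":"string"},"squeeze":{"type":"number"}},"required":["series"]}

```bash
ls; mkdir -p pics; python3 - <<'E'
from rig import manip, eyes
import cv2, numpy as np
ims=[]
for n in ("scene","top"):
    i=eyes.camera_info(n); print(n,i)
    im=eyes.get_image(n); cv2.imwrite(f"pics/{n}0.png",cv2.cvtColor(im,cv2.COLOR_RGB2BGR))
print(eyes.camera_info("wrist"));print(manip.get_state())
E
```

```text
pics
scene {'fx': 471.60694923127284, 'fy': 471.60694923127284, 'cx': 259.3645981606002, 'cy': 197.70381525604074, 'eye': array([ 1.01332837, -0.33657009,  1.06281598]), 'orientation': array([-0.24186775,  0.85532365,  0.44109265, -0.12393028])}
top {'fx': 466.81273551657057, 'fy': 466.81273551657057, 'cx': 253.06319855666442, 'cy': 185.70090570209692, 'eye': array([0.34568931, 0.01539773, 1.14236975]), 'orientation': array([ 0.05499815, -0.7004154 ,  0.70886169, -0.06251858])}
{'fx': 332.19116727547345, 'fy': 332.19116727547345, 'cx': 253.25459806314817, 'cy': 194.719853010449, 'eye': array([ 0.26097819, -0.51509041,  0.37327146]), 'orientation': array([ 0.10656372,  0.81387714, -0.56626697, -0.07476551])}
{'clock': 0.1, 'qpos': array([-1.33698890e+00,  2.76512474e-01,  1.50602237e+00,  3.00569128e-05,
        1.36068334e+00, -1.20995829e-01]), 'qd': array([-7.01767135e-05, -1.62414917e-03, -4.66958177e-03,  1.22831524e-03,
        2.65657777e-04, -6.38441914e-04]), 'effort': array([ 1.17325308e-03, -4.17700446e+01, -2.46405190e+01, -1.06498533e-04,
        5.83402987e-03, -7.52495026e-06]), 'position': array([ 0.19965536, -0.53872005,  0.23053089]), 'ee_rot': array([-8.12301843e-04,  9.84305787e-01,  1.76469425e-01, -3.11483914e-05]), 'contact_force': array([ 0.25407857, -0.1087749 , -0.74612304]), 'moment': array([-0.00799115,  0.02676506,  0.00286595]), 'gripper_force': 0.0, 'width': 0.08551033284259084}
```

View pics/top0.png

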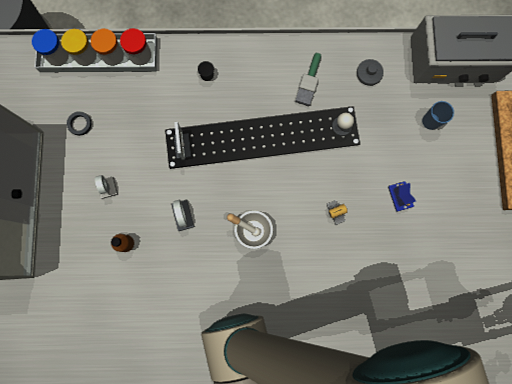

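View pics/scene0.png

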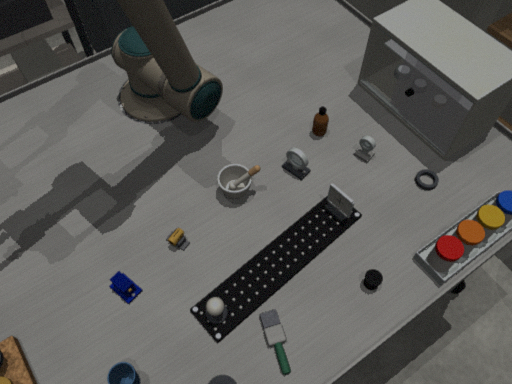

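```bash
cat > h.py <<'E'
from rig import manip, eyes
import cv2, numpy as np
from scipy.spatial.transform import Rotation as R
def rot(q): return R.from_quat(np.roll(q,-1))
def cast(i,px,z):
    px=np.atleast_2d(np.array(px,float))
    d=np.c_[(px[:,0]-i["cx"])/i["fx"],(px[:,1]-i["cy"])/i["fy"],np.ones(len(px))]
    d=rot(i["orientation"]).apply(d); e=i["eye"]
    return e+d*((z-e[2])/d[:,2])[:,None]
def proj(i,p):
    c=rot(i["orientation"]).inv().apply(np.atleast_2d(p)-i["eye"])
    return np.c_[c[:,0]/c[:,2]*i["fx"]+i["cx"],c[:,1]/c[:,2]*i["fy"]+i["cy"]]
def grab(n,f=None):
    i=eyes.camera_info(n); im=cv2.cvtColor(eyes.get_image(n),cv2.COLOR_RGB2BGR)
    if f: cv2.imwrite("pics/"+f,im)
    return i,im
def go(p,yaw,cur=None,Rc=None):
    """tool shift/turn to reach TCP p with tool y along direction yaw (deg, mod 180), pointing down"""
    s=manip.get_state(); p0=s["position"] if cur is None else np.array(cur); R0=rot(s["ee_rot"]) if Rc is None else Rc
    best=None
    for k in (0,180):
        c,sn=np.cos(np.radians(yaw+k)),np.sin(np.radians(yaw+k)); y=np.array([c,sn,0]); z=np.array([0,0,-1.]); x=np.cross(y,z)
        Rt=R.from_matrix(np.c_[x,y,z]); rv=(R0.inv()*Rt).as_rotvec(degrees=True)
        if best is None or np.linalg.norm(rv)<np.linalg.norm(best[1]): best=(R0.inv().apply(np.array(p)-p0),rv,Rt)
    print("shift",best[0].round(4),"turn",best[1].round(2)); return best[2]
E
python3 - <<'E'
from h import *
i=eyes.camera_info("top"); im=cv2.imread("pics/top0.png")
print("rough",{k:cast(i,p,z)[0].round(3) for k,p,z in [("lamp",(345,121),.06),("screen",(179,140),.06),("small",(104,186),.05),("large",(182,214),.05),("mortar",(253,230),.03),("collet",(337,211),.03),("holder",(402,195),.05),("bottle",(122,240),.09)]})
g=cv2.cvtColor(im,cv2.COLOR_BGR2GRAY)
m=(g<60).astype(np.uint8); m[:100]=0;m[175:]=0;m[:,:160]=0;m[:,365:]=0
c=max(cv2.findContours(cv2.morphologyEx(m,cv2.MORPH_CLOSE,np.ones((7,7))),0,2)[0],key=cv2.contourArea)
b=cv2.boxPoints(cv2.minAreaRect(c)); print(b); w=cast(i,b,.012);print(w.round(4),w.mean(0))
for k in range(4): print(np.linalg.norm(w[k]-w[k-1]),np.degrees(np.arctan2(*(w[k]-w[k-1])[1::-1])))
s=manip.get_state();Rt=rot(s["ee_rot"]);w=eyes.camera_info("wrist")
print("cam in tool",Rt.inv().apply(w["eye"]-s["position"]),(Rt.inv()*rot(w["orientation"])).as_matrix().round(3))
t=[cv2.resize(im[y-25:y+25,x-33:x+33],(396,300),interpolation=cv2.INTER_CUBIC) for x,y in [(104,186),(182,214),(337,211),(402,195)]]
cv2.imwrite("pics/m1.png",np.vstack([np.hstack(t[:2]),np.hstack(t[2:])]))
E
```

```text
rough {'lamp': array([ 0.683, -0.221,  0.06 ]), 'screen': array([0.64 , 0.178, 0.06 ]), 'small': array([0.532, 0.355, 0.05 ]), 'large': array([0.464, 0.17 , 0.05 ]), 'mortar': array([0.426, 0.004, 0.03 ]), 'collet': array([ 0.469, -0.198,  0.03 ]), 'holder': array([ 0.503, -0.35 ,  0.05 ]), 'bottle': array([0.403, 0.298, 0.09 ])}
[[162.57703 118.16594]
 [352.84283  93.50185]
 [359.4273  144.29646]
 [169.1615  168.96056]]
[[ 0.71    0.2272  0.012 ]
 [ 0.7706 -0.2549  0.012 ]
 [ 0.6374 -0.265   0.012 ]
 [ 0.5796  0.2085  0.012 ]] [ 0.67438453 -0.02104375  0.012     ]
0.13170558899888007 8.169013039430205
0.4858769342162497 -82.83950215301466
0.13357058513706715 -175.68065423205366
0.4769411779793068 96.95372508536465
cam in tool [ 0.06574456 -0.00108418 -0.1427242 ] [[ 0.    -0.966 -0.258]
 [ 1.    -0.     0.001]
 [-0.001 -0.258  0.966]]
```

View pics/m1.png

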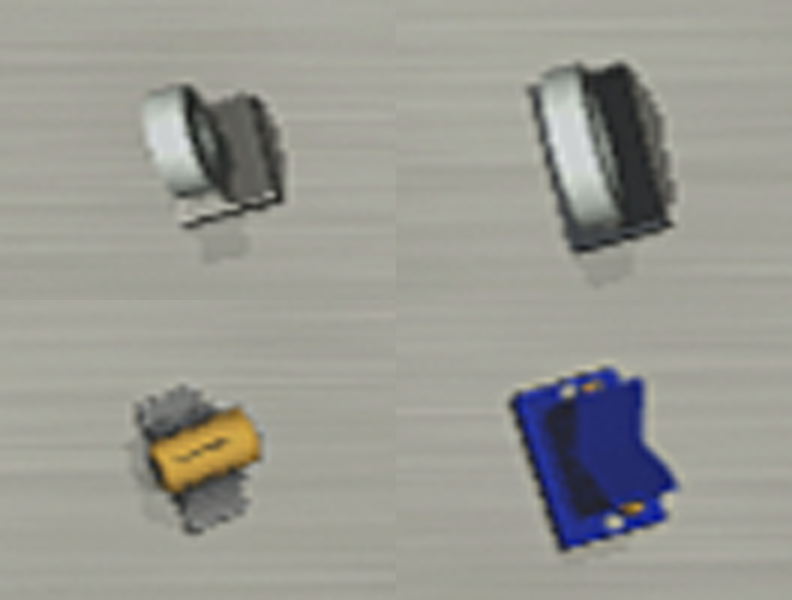

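```bash
python3 - <<'E'
from h import *
go((.495,-.345,.25),-75); go((.60,-.04,.36),-83)
E
```

```text
shift [ 0.3443 -0.0791 -0.0193] turn [-0.09 -0.01  5.33]
shift [ 0.5487 -0.3288 -0.1288] turn [-0.09 -0.   13.33]
```

Request:
servo_tool:
  series: "0.05 -0.011 -0.019 0 0 5.3 0; 0.095 -0.022 -0.019 0 0 5.3 0; 0.14 -0.032 -0.019 0 0 5.3 0; 0.185 -0.042 -0.019 0 0 5.3 0; 0.23 -0.053 -0.019 0 0 5.3 0"
  squeeze: 40

```text
clock: 0.6
position: [0.3982, -0.4083, 0.25]
ee_rot: [-0.0, 0.991, 0.131, -0.0]
contact_force: [0.8, 0.2, 0.3]
width: 0.0852
gripper_force: 0.0
```

```bash
python3 - <<'E'
from h import *
print(manip.get_state()["position"]);go((.495,-.345,.25),-75)
E
```

```text
[ 0.39823586 -0.40834109  0.24999587]
shift [ 0.1099 -0.0361 -0.    ] turn [-0.02  0.01  0.01]
```

Request:
servo_tool:
  series: "0.045 -0.015 0 0 0 0 0; 0.09 -0.03 0 0 0 0 0; 0.11 -0.036 0 0 0 0 0; 0.11 -0.036 0 0 0 0 0"

```text
clock: 1.0
position: [0.4963, -0.344, 0.2495]
ee_rot: [-0.001, 0.991, 0.133, 0.0]
contact_force: [-1.0, 0.0, 0.6]
width: 0.0853
gripper_force: 0.0
```

```bash
python3 - <<'E'
from h import *
print(manip.get_state()["position"])
i,im=grab("wrist","w1.png")
E
```

```text
[ 0.4962677  -0.34403557  0.24953076]
```

View pics/w1.png

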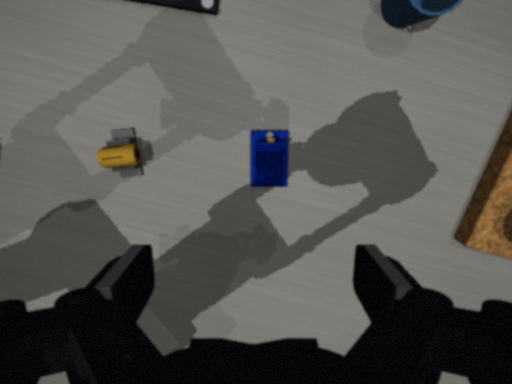

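```bash
cat >> h.py <<'E'
def box(i,m,z,roi=None):
    """min-area rectangle of the biggest blob in mask m, cast to height z: centre, sides, axis angles mod 180"""
    m=m.astype(np.uint8)
    if roi: k=np.zeros_like(m); x0,x1,y0,y1=roi; k[y0:y1,x0:x1]=1; m=m*k
    c=max(cv2.findContours(m,0,1)[0],key=cv2.contourArea)
    b=cv2.boxPoints(cv2.minAreaRect(c)); w=cast(i,b,z)
    e=[(np.linalg.norm(w[k+1]-w[k]).round(4),(np.degrees(np.arctan2(*(w[k+1]-w[k])[1::-1]))%180).round(1)) for k in range(3)]
    print("px",b.mean(0).round(1),"centre",w.mean(0).round(4),"edges",e); return w.mean(0),b
E
python3 - <<'E'
from h import *
i=eyes.camera_info("wrist"); im=cv2.imread("pics/w1.png"); hsv=cv2.cvtColor(im,cv2.COLOR_BGR2HSV)
H,S,V=cv2.split(hsv)
m=(H>112)&(H<128)&(S>150)
w,_=box(i,m,.009,(200,330,100,220))
box(i,(H>10)&(H<32)&(S>110),.034,(70,160,120,190))
go((w[0],w[1],.13),-75)
E
```

```text
px [269. 158.] centre [ 0.5052 -0.3602  0.009 ] edges [(np.float64(0.0409), np.float64(105.2)), (np.float64(0.063), np.float64(16.7)), (np.float64(0.0427), np.float64(105.2))]
px [118.5 154.9] centre [ 0.4697 -0.1998  0.034 ] edges [(np.float64(0.0464), np.float64(108.5)), (np.float64(0.0242), np.float64(13.5)), (np.float64(0.0472), np.float64(108.6))]
shift [0.0065 0.0173 0.1196] turn [-0.05  0.07  0.19]
```

Request:
servo_tool:
  series: "0.0065 0.0175 0.045 0 0 0.5 0; 0.0065 0.0175 0.09 0 0 0.5 0; 0.0065 0.0175 0.12 0 0 0.5 0; 0.0065 0.0175 0.12 0 0 0.5 0"

```text
clock: 1.45
position: [0.5005, -0.3601, 0.1253]
ee_rot: [-0.004, 0.992, 0.126, -0.004]
contact_force: [-0.5, 0.9, -0.4]
width: 0.0854
gripper_force: 0.0
```

```bash
python3 - <<'E'
from h import *
i,im=grab("wrist","w2.png"); H,S,V=cv2.split(cv2.cvtColor(im,cv2.COLOR_BGR2HSV))
w,b=box(i,(H>112)&(H<128)&(S>150),.009,(150,360,50,260))
print(manip.get_state()["position"],b.round());go((w[0],w[1],.016),-74.5)
E
```

```text
px [256. 183.] centre [ 0.5045 -0.3592  0.009 ] edges [(np.float64(0.0417), np.float64(104.5)), (np.float64(0.0707), np.float64(15.8)), (np.float64(0.0447), np.float64(104.6))]
[ 0.50238135 -0.3614505   0.12837829] [[229. 140.]
 [283. 140.]
 [283. 226.]
 [229. 226.]]
shift [ 0.003  -0.0011  0.1124] turn [-0.24  0.2  -1.06]
```

View pics/w2.png

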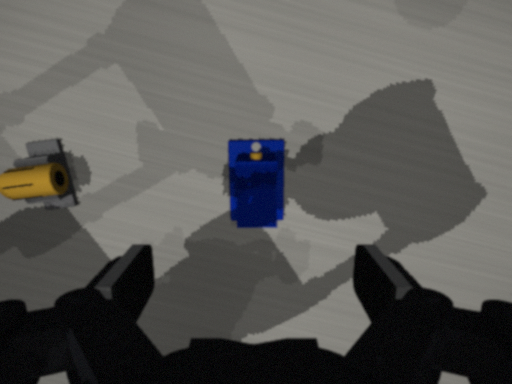

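```bash
python3 - <<'E'
from h import *
i,im=grab("wrist","w3.png"); H,S,V=cv2.split(cv2.cvtColor(im,cv2.COLOR_BGR2HSV))
m=(H>112)&(H<128)&(S>100)
w,b=box(i,m,.009,(150,360,50,260))
x,y=b.min(0); X=b[:,0].max()
a=cast(i,[[(x+X)/2,y-.5]],0)[0]; d=np.array([np.sin(np.radians(74.5)),np.cos(np.radians(74.5)),0])
c=a-.033*d; print(a,c,b.round(),manip.get_state()["position"]);go((c[0],c[1],.016),-74.5)
E
```

```text
px [253.  184.5] centre [ 0.5043 -0.3592  0.009 ] edges [(np.float64(0.0423), np.float64(104.5)), (np.float64(0.0725), np.float64(15.7)), (np.float64(0.0453), np.float64(104.5))]
[ 0.53889992 -0.35029358  0.        ] [ 0.50710012 -0.35911245  0.        ] [[226. 141.]
 [280. 141.]
 [280. 228.]
 [226. 228.]] [ 0.503969   -0.36254448  0.13064667]
shift [ 0.004  -0.0025  0.1146] turn [ 0.    0.03 -1.05]
```

Request:
servo_tool:
  series: "0.0035 -0.0025 0.045 0 0 0 0; 0.0035 -0.0025 0.085 0 0 0 0; 0.0035 -0.0025 0.11 0 0 0 0; 0.0035 -0.0025 0.114 0 0 0 0; 0.0035 -0.0025 0.114 0 0 0 0"

```text
clock: 2.05
position: [0.5084, -0.3596, 0.018]
ee_rot: [0.001, 0.992, 0.126, 0.001]
contact_force: [0.1, 0.0, -0.2]
width: 0.0854
gripper_force: 0.0
```

Request:
servo_tool:
  series: "0 0 0 0 0 0 0.5; 0 0 0 0 0 0 1; 0 0 0 0 0 0 1; 0 0 0 0 0 0 1; 0 0 0 0 0 0 1"

```text
clock: 2.55
position: [0.5081, -0.3589, 0.0175]
ee_rot: [0.001, 0.992, 0.126, 0.001]
contact_force: [-1.1, -0.3, 5.4]
width: 0.0273
gripper_force: 41.7
```

Request:
servo_tool:
  series: "0 0 0 0 0 0 1; 0 0 0 0 0 0 1; 0 0 0 0 0 0 1"

```text
clock: 2.85
position: [0.5081, -0.3589, 0.0175]
ee_rot: [0.001, 0.992, 0.127, 0.001]
contact_force: [0.3, -0.3, 6.8]
width: 0.0273
gripper_force: 41.8
```

```bash
python3 - <<'E'
from h import *
go((.508,-.359,.30),-75.5);go((.52,-.03,.30),-83.)
E
```

```text
shift [ 2.000e-04  6.000e-04 -2.825e-01] turn [ 0.11 -0.06  0.04]
shift [ 0.0944 -0.3148 -0.283 ] turn [ 0.11 -0.07  7.54]
```

Request:
servo_tool:
  series: "0 0 -0.03 0 0 0 1; 0 0 -0.07 0 0 0 1; 0 0 -0.11 0 0 0 1; 0.01 -0.035 -0.14 0 0 1 1; 0.02 -0.075 -0.165 0 0 2 1"

```text
clock: 3.35
position: [0.5082, -0.281, 0.1824]
ee_rot: [0.0, 0.994, 0.107, 0.0]
contact_force: [0.9, -1.0, -3.3]
width: 0.0272
gripper_force: 40.9
```

```bash
python3 - <<'E'
from h import *
print(manip.get_state()["position"],manip.get_state()["contact_force"]);go((.52,-.03,.30),-83.)
E
```

```text
[ 0.50822562 -0.28099534  0.18235123] [ 0.93703079 -0.97271879 -3.31956892]
shift [ 0.0652 -0.2426 -0.1178] turn [ 0.04 -0.05  5.34]
```

Request:
servo_tool:
  series: "0.011 -0.04 -0.02 0 0 1.4 1; 0.023 -0.083 -0.04 0 0 2.5 1; 0.035 -0.127 -0.06 0 0 3.5 1; 0.046 -0.17 -0.08 0 0 4.5 1; 0.055 -0.212 -0.1 0 0 5.4 1"

```text
clock: 3.85
position: [0.5148, -0.0596, 0.2811]
ee_rot: [-0.0, 0.998, 0.062, -0.001]
contact_force: [0.6, 0.1, -3.7]
width: 0.0271
gripper_force: 41.0
```

Request:
servo_tool:
  series: "0.01 -0.03 -0.018 0 0 0 1; 0.01 -0.03 -0.018 0 0 0 1; 0.01 -0.03 -0.018 0 0 0 1; 0.01 -0.03 -0.018 0 0 0 1"

```text
clock: 4.25
position: [0.5211, -0.0313, 0.2979]
ee_rot: [0.0, 0.998, 0.062, -0.001]
contact_force: [-0.6, -0.9, -2.8]
width: 0.0271
gripper_force: 41.1
```

```bash
python3 - <<'E'
from h import *
print(manip.get_state()["position"])
i,im=grab("wrist","w4.png")
E
```

```text
[ 0.5210637  -0.03128546  0.29792688]
```

View pics/w4.png

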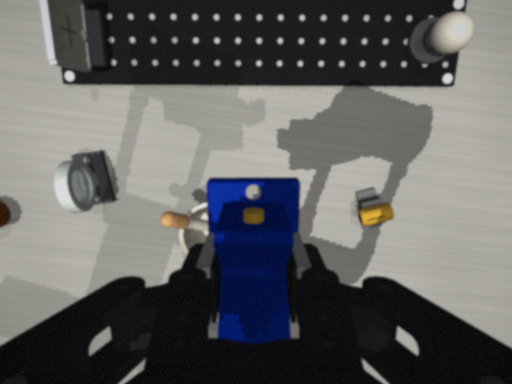

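Request:
servo_tool:
  series: "0.04 0 0 0 0 0 1; 0.04 0 0 0 0 0 1; 0.04 0 0 0 0 0 1; 0.04 0 0 0 0 0 1"

```text
clock: 4.7
position: [0.5609, -0.0265, 0.2984]
ee_rot: [-0.0, 0.998, 0.061, -0.001]
contact_force: [-0.4, 0.2, -3.9]
width: 0.027
gripper_force: 40.9
```

```bash
python3 - <<'E'
from h import *
s=manip.get_state(); i,im=grab("wrist","w5.png"); H,S,V=cv2.split(cv2.cvtColor(im,cv2.COLOR_BGR2HSV))
print(s["position"])
# board holes
m=((V>110)&(S<60)).astype(np.uint8)
dark=cv2.morphologyEx((V<60).astype(np.uint8),cv2.MORPH_CLOSE,np.ones((9,9))); dark[170:]=0
c=max(cv2.findContours(dark,0,1)[0],key=cv2.contourArea); b=cv2.boxPoints(cv2.minAreaRect(c)); w=cast(i,b,.012)
print("board box",b.round(1).tolist(),w.round(4).tolist(),w.mean(0))
n,l,st,ce=cv2.connectedComponentsWithStats(m)
P=[(*ce[k],st[k,4]) for k in range(1,n) if 5<st[k,4]<160 and ce[k][1]<130 and st[k,2]<16 and st[k,3]<16]
P=np.array(P); W=cast(i,P[:,:2],.012)
for p,q in zip(P,W): print(p.round(1),q[:2].round(4))
# holder in hand
m=(H>112)&(H<128)&(S>100); ys=[]
xs=np.where(m[200])[0]; print("holder cols",xs.min(),xs.max())
for x in range(xs.min()+5,xs.max()-5,10): ys.append(np.where(m[:,x])[0].min())
print("rows",ys); a=cast(i,[[(xs.min()+xs.max())/2,np.median(ys)-.5]],s["position"][2]-.0175)[0]
print("foot edge in tool",rot(s["ee_rot"]).inv().apply(a-s["position"]))
E
```

```text
[ 0.56087061 -0.02654472  0.29842576]
board box [[70.5999984741211, 116.9000015258789], [71.0, 32.400001525878906], [457.1000061035156, 34.099998474121094], [456.70001220703125, 118.5999984741211]] [[0.5836, 0.2087, 0.012], [0.6819, 0.2064, 0.012], [0.7362, -0.2469, 0.012], [0.6413, -0.2739, 0.012]] [ 0.66073637 -0.02641909  0.012     ]
[452.5  40.7 116. ] [ 0.7286 -0.2435]
[112.9  53.4  27. ] [0.6648 0.1569]
[133.4  53.5  31. ] [0.6677 0.1325]
[154.4  53.6  30. ] [0.6707 0.1076]
[175.2  53.7  30. ] [0.6737 0.0828]
[195.8  54.   33. ] [0.6764 0.0582]
[216.7  54.1  33. ] [0.6794 0.0333]
[237.8  53.9  36. ] [0.6826 0.0083]
[258.5  54.2  36. ] [ 0.6854 -0.0165]
[279.4  54.2  35. ] [ 0.6885 -0.0414]
[300.1  54.4  36. ] [ 0.6914 -0.0661]
[321.   54.5  38. ] [ 0.6943 -0.091 ]
[341.9  54.7  37. ] [ 0.6971 -0.116 ]
[362.6  54.8  32. ] [ 0.7001 -0.1407]
[383.4  54.9  36. ] [ 0.7031 -0.1655]
[404.4  55.   34. ] [ 0.706  -0.1905]
[425.3  53.7  15. ] [ 0.7105 -0.2152]
[115.   75.5  26. ] [0.6399 0.1541]
[135.3  75.6  29. ] [0.6429 0.1296]
[155.7  75.7  28. ] [0.6458 0.1049]
[176.4  75.6  30. ] [
[... 595 characters left out ...]
267 0.0521]
[217.7  97.5  30. ] [0.6297 0.0274]
[238.2  97.4  30. ] [0.6329 0.0022]
[258.1  97.5  35. ] [ 0.6359 -0.0223]
[278.4  97.7  34. ] [ 0.6387 -0.0474]
[298.4  97.8  35. ] [ 0.6417 -0.072 ]
[318.7  98.   35. ] [ 0.6445 -0.097 ]
[338.5  98.1  15. ] [ 0.6474 -0.1214]
[359.2  98.5  13. ] [ 0.6501 -0.1469]
[379.2  98.3  12. ] [ 0.6533 -0.1716]
[399.7  97.9  21. ] [ 0.657  -0.1966]
[439.6  98.6  30. ] [ 0.6622 -0.2461]
[419.1  99.6  17. ] [ 0.6579 -0.2211]
[442. 112. 103.] [ 0.6469 -0.2533]
holder cols 208 297
rows [np.int64(179), np.int64(179), np.int64(179), np.int64(179), np.int64(179), np.int64(179), np.int64(179), np.int64(179)]
foot edge in tool [ 0.03096191 -0.00143135  0.01742777]
```

```bash
python3 - <<'E'
from h import *
i=eyes.camera_info("wrist"); im=cv2.imread("pics/w5.png"); H,S,V=cv2.split(cv2.cvtColor(im,cv2.COLOR_BGR2HSV))
n,l,st,ce=cv2.connectedComponentsWithStats(((V>185)&(S<60)).astype(np.uint8))
for k in range(1,n):
    if st[k,4]>40 and ce[k][1]<140 and st[k,4]<3000: print(st[k],ce[k].round(1),cast(i,ce[k],.012)[0].round(4))
n,l,st,ce=cv2.connectedComponentsWithStats(((V>110)&(S<60)).astype(np.uint8))
P=np.array([ce[k] for k in range(1,n) if 20<st[k,4]<60 and 75<ce[k][1]<77.5 and 110<ce[k][0]<390]); W=cast(i,P,.012)
vx,vy,x0,y0=cv2.fitLine(W[:,:2].astype(np.float32),2,0,.01,.01).ravel(); print("line yaw",np.degrees(np.arctan2(vy,vx)),x0,y0,len(P))
m=(H>108)&(H<130)&(S>90)
for r in (185,190,195,200,210,230): x=np.where(m[r])[0]; print(r,x.min(),x.max())
cv2.imwrite("pics/c5.png",cv2.resize(im[20:260,40:480],(792,432)))
t=eyes.camera_info("top")
for p in [(168.5,131),(172,163.5),(356,141),(351,109)]: print(cast(t,p,.012)[0].round(4))
E
```

```text
[448  36  10  10  78] [452.5  40.6] [ 0.729  -0.2436  0.012 ]
[ 70 108   9   7  57] [ 74.  110.8] [0.5918 0.2047 0.012 ]
[438 108   9   9  70] [441.9 111.9] [ 0.6473 -0.2532  0.012 ]
line yaw -83.23236 0.6593255 -0.0069232616 14
185 207 298
190 207 298
195 207 298
200 208 297
210 208 297
230 209 297
[0.6765 0.2118 0.012 ]
[0.5933 0.2017 0.012 ]
[ 0.6459 -0.2568  0.012 ]
[ 0.7295 -0.2482  0.012 ]
```

View pics/c5.png

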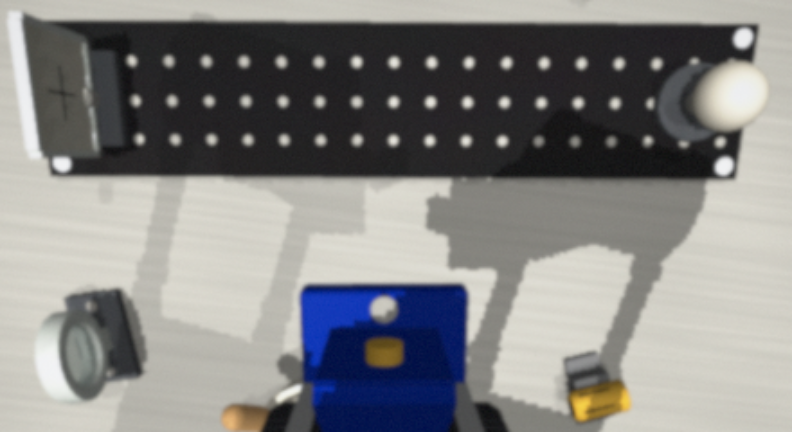

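```bash
python3 - <<'E'
from h import *
go((.663,-.0208,.0295),-83.2)
E
```

```text
shift [0.1025 0.007  0.2691] turn [-0.01  0.09  0.26]
```

Request:
servo_tool:
  series: "0.035 0.002 0.02 0 0 0.3 1; 0.07 0.005 0.05 0 0 0.3 1; 0.102 0.007 0.085 0 0 0.3 1; 0.1025 0.007 0.13 0 0 0.3 1; 0.1025 0.007 0.175 0 0 0.3 1"

```text
clock: 5.25
position: [0.6648, -0.0204, 0.1229]
ee_rot: [0.0, 0.998, 0.059, 0.001]
contact_force: [0.8, -0.3, -4.0]
width: 0.0272
gripper_force: 41.0
```

Request:
servo_tool:
  series: "0 0 0.03 0 0 0 1; 0 0 0.055 0 0 0 1; 0 0 0.075 0 0 0 1; 0 0 0.082 0 0 0 1; 0 0 0.082 0 0 0 1"

```text
clock: 5.75
position: [0.6632, -0.0202, 0.0415]
ee_rot: [-0.0, 0.998, 0.059, -0.001]
contact_force: [0.0, 0.0, -3.9]
width: 0.0274
gripper_force: 40.9
```

```bash
python3 - <<'E'
from h import *
s=manip.get_state();print(s["position"],s["contact_force"]);go((.663,-.0208,.0295),-83.2)
E
```

```text
[ 0.66323918 -0.02022101  0.04149107] [ 0.01874898  0.04178625 -3.90619242]
shift [-0.0003  0.0006  0.012 ] turn [-0.03  0.13  0.01]
```

Request:
servo_tool:
  series: "0 0.0005 0.006 0 0 0 1; 0 0.0005 0.01 0 0 0 1; 0 0.0005 0.0117 0 0 0 1; 0 0.0005 0.0117 0 0 0 1; 0 0.0005 0.0117 0 0 0 1"

```text
clock: 6.25
position: [0.6645, -0.0205, 0.031]
ee_rot: [0.0, 0.998, 0.06, 0.0]
contact_force: [0.0, -0.2, -3.5]
width: 0.027
gripper_force: 40.9
```

Request:
servo_tool:
  series: "0 0 0 0 0 0 0.75; 0 0 0 0 0 0 0.5; 0 0 0 0 0 0 0.2; 0 0 0 0 0 0 0; 0 0 0 0 0 0 0"

```text
clock: 6.75
position: [0.6646, -0.0206, 0.031]
ee_rot: [0.0, 0.998, 0.06, 0.0]
contact_force: [0.3, 0.9, 0.3]
width: 0.0831
gripper_force: 0.0
```

Request:
servo_tool:
  series: "0 0 0 0 0 0 0; 0 0 -0.02 0 0 0 0; 0 0 -0.06 0 0 0 0; 0 0 -0.1 0 0 0 0; 0 0 -0.145 0 0 0 0"

```text
clock: 7.25
position: [0.6636, -0.0204, 0.1762]
ee_rot: [-0.0, 0.998, 0.06, -0.001]
contact_force: [0.1, -0.6, 0.7]
width: 0.0855
gripper_force: 0.0
```

Request:
servo_tool:
  series: "-0.03 0 -0.04 0 0 0 0; -0.06 0 -0.08 0 0 0 0; -0.06 0 -0.09 0 0 0 0; -0.06 0 -0.09 0 0 0 0; -0.06 0 -0.09 0 0 0 0"

```text
clock: 7.75
position: [0.6048, -0.0276, 0.2644]
ee_rot: [-0.0, 0.998, 0.06, -0.001]
contact_force: [0.5, 0.2, -1.1]
width: 0.0855
gripper_force: 0.0
```

```bash
python3 - <<'E'
from h import *
print(manip.get_state()["position"])
i,im=grab("wrist","w6.png")
E
```

```text
[ 0.60476988 -0.02755754  0.26438006]
```

View pics/w6.png

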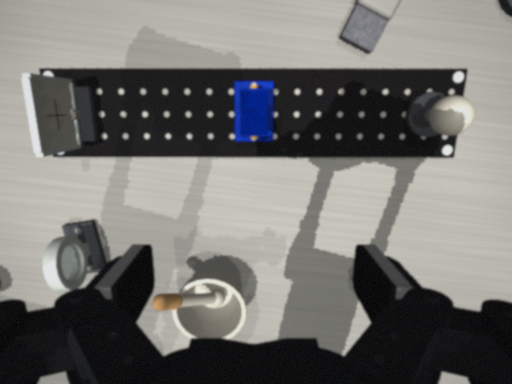

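```bash
cat >> h.py <<'E'
def board(i,im,y0,y1,x0,x1):
    """middle hole row in pixel window -> world points"""
    V=cv2.cvtColor(im,cv2.COLOR_BGR2HSV)[...,2]; S=cv2.cvtColor(im,cv2.COLOR_BGR2HSV)[...,1]
    n,l,st,ce=cv2.connectedComponentsWithStats(((V>110)&(S<60)).astype(np.uint8))
    P=np.array([ce[k] for k in range(1,n) if 12<st[k,4]<70 and y0<ce[k][1]<y1 and x0<ce[k][0]<x1])
    W=cast(i,P,.012); vx,vy,a,b=cv2.fitLine(W[:,:2].astype(np.float32),2,0,.01,.01).ravel()
    print("line yaw",np.degrees(np.arctan2(vy,vx)).round(2),"pts",W[:,:2].round(4).tolist()); return W,np.array([vx,vy]),np.array([a,b])
E
python3 - <<'E'
from h import *
i=eyes.camera_info("wrist"); im=cv2.imread("pics/w6.png"); H,S,V=cv2.split(cv2.cvtColor(im,cv2.COLOR_BGR2HSV))
W,v,o=board(i,im,108,120,95,410)
c,b=box(i,(H>108)&(H<130)&(S>90),.02,(200,310,50,170)); print(b.tolist())
if v[1]>0:v=-v
d=c[:2]-o; print("perp offset (+x side)",d@np.array([-v[1],v[0]]))
t=(W[:,:2]-c[:2])@v; print("along",np.sort(t).round(4))
H=i
E
```

```text
line yaw -83.2 pts [[0.6392, 0.1535], [0.6422, 0.1297], [0.6451, 0.1048], [0.6482, 0.0797], [0.6509, 0.0552], [0.654, 0.0304], [0.6569, 0.0055], [0.6657, -0.0688], [0.669, -0.0933], [0.6627, -0.0451]]
px [253.5 110.5] centre [ 0.663  -0.0196  0.02  ] edges [(np.float64(0.0473), np.float64(96.8)), (np.float64(0.0689), np.float64(7.8)), (np.float64(0.0496), np.float64(96.8))]
[[232.0, 79.0], [275.0, 79.0], [275.0, 142.0], [232.0, 142.0]]
perp offset (+x side) 0.003067360696402343
along [-0.1747 -0.1506 -0.1256 -0.1004 -0.0757 -0.0507 -0.0257  0.0253  0.0492
  0.0739]
```

```bash
python3 - <<'E'
from h import *
i=eyes.camera_info("wrist"); im=cv2.imread("pics/w6.png").astype(int)
B=im[...,0]
print("col",[ (r,B[r,238:244].mean().round(),B[r,262:270].mean().round()) for r in list(range(75,86))+list(range(136,148))])
print("row",[(c,B[84:100,c].mean().round()) for c in list(range(228,240))+list(range(268,280))])
E
```

```text
col [(75, np.float64(28.0), np.float64(32.0)), (76, np.float64(28.0), np.float64(32.0)), (77, np.float64(29.0), np.float64(32.0)), (78, np.float64(29.0), np.float64(32.0)), (79, np.float64(40.0), np.float64(44.0)), (80, np.float64(76.0), np.float64(90.0)), (81, np.float64(126.0), np.float64(146.0)), (82, np.float64(160.0), np.float64(183.0)), (83, np.float64(172.0), np.float64(196.0)), (84, np.float64(175.0), np.float64(196.0)), (85, np.float64(174.0), np.float64(192.0)), (136, np.float64(159.0), np.float64(116.0)), (137, np.float64(172.0), np.float64(100.0)), (138, np.float64(180.0), np.float64(98.0)), (139, np.float64(180.0), np.float64(102.0)), (140, np.float64(159.0), np.float64(95.0)), (141, np.float64(115.0), np.float64(69.0)), (142, np.float64(65.0), np.float64(38.0)), (143, np.float64(37.0), np.float64(21.0)), (144, np.float64(31.0), np.float64(20.0)), (145, np.float64(32.0), np.float64(20.0)), (146, np.float64(32.0), np.float64(17.0)), (147, np.float64(33.0), np.float64(20.0))]
row [(228, np.float64(56.0)), (229, np.float64(74.0)), (230, np.float64(86.0)), (231, np.float64(90.0)), (232, np.float64(92.0)), (233, np.float64(105.0)), (234, np.float64(132.0)), (235, np.float64(161.0)), (236, np.float64(173.0)), (237, np.float64(174.0)), (238, np.float64(172.0)), (239, np.float64(163.0)), (268, np.float64(148.0)), (269, np.float64(145.0)), (270, np.float64(144.0)), (271, np.float64(142.0)), (272, np.float64(132.0)), (273, np.float64(111.0)), (274, np.float64(88.0)), (275, np.float64(76.0)), (276, np.float64(75.0)), (277, np.float64(68.0)), (278, np.float64(53.0)), (279, np.float64(39.0))]
```

```bash
python3 - <<'E'
from h import *
go((.6643,-.0206,.032),-83.2)
E
```

```text
shift [0.0609 0.0005 0.2313] turn [-0.05  0.17  0.03]
```

Request:
servo_tool:
  series: "0.03 0 0.03 0 0 0 0; 0.061 0 0.06 0 0 0 0; 0.061 0.0005 0.1 0 0 0 0; 0.061 0.0005 0.145 0 0 0 0; 0.061 0.0005 0.185 0 0 0 0"

```text
clock: 8.3
position: [0.664, -0.0204, 0.0753]
ee_rot: [-0.001, 0.998, 0.06, -0.003]
contact_force: [0.4, -0.8, -0.4]
width: 0.0854
gripper_force: 0.0
```

Request:
servo_tool:
  series: "0 0 0.025 0 0 0 0; 0 0 0.04 0 0 0 0; 0 0 0.046 0 0 0 0; 0 0 0.046 0 0 0 0; 0 0 0.046 0 0 0 0"

```text
clock: 8.8
position: [0.6658, -0.0209, 0.0345]
ee_rot: [0.0, 0.998, 0.06, 0.0]
contact_force: [-0.6, 0.4, 0.7]
width: 0.0858
gripper_force: 0.0
```

Request:
servo_tool:
  series: "0 0 0 0 0 0 0.5; 0 0 0 0 0 0 1; 0 0 0 0 0 0 1; 0 0 0 0 0 0 1; 0 0 0 0 0 0 1"

```text
clock: 9.3
position: [0.6657, -0.0208, 0.0354]
ee_rot: [0.0, 0.998, 0.059, 0.001]
contact_force: [0.0, -0.3, 2.6]
width: 0.0269
gripper_force: 41.4
```

Request:
servo_tool:
  series: "0 0 -0.004 0 0 0 1; -0.0025 0 -0.004 0 0 0 1; -0.0025 0 -0.004 0 0 0 1; -0.0025 0 -0.002 0 0 0 1; -0.0025 0 0 0 0 0 1"

```text
clock: 9.8
position: [0.6626, -0.0212, 0.0353]
ee_rot: [0.0, 0.998, 0.06, -0.0]
contact_force: [-3.6, 1.1, 13.6]
width: 0.0272
gripper_force: 42.6
```

Request:
servo_tool:
  series: "0 0 0 0 0 0 1; 0 0 0.0005 0 0 0 1; 0 0 0.0005 0 0 0 1"

```text
clock: 10.1
position: [0.6626, -0.0212, 0.0354]
ee_rot: [0.0, 0.998, 0.06, -0.0]
contact_force: [-3.7, 0.0, 6.7]
width: 0.0269
gripper_force: 41.8
```

Request:
servo_tool:
  series: "0 0 0 0 0 0 0.75; 0 0 0 0 0 0 0.5; 0 0 0 0 0 0 0.2; 0 0 0 0 0 0 0; 0 0 0 0 0 0 0"

```text
clock: 10.6
position: [0.663, -0.0212, 0.0339]
ee_rot: [0.0, 0.998, 0.06, 0.0]
contact_force: [0.3, -0.3, -0.2]
width: 0.0828
gripper_force: 0.0
```

Request:
servo_tool:
  series: "0 0 0 0 0 0 0; 0 0 -0.02 0 0 0 0; 0 0 -0.06 0 0 0 0; 0 0 -0.1 0 0 0 0; 0 0 -0.145 0 0 0 0"

```text
clock: 11.1
position: [0.6622, -0.0211, 0.1796]
ee_rot: [-0.0, 0.998, 0.06, -0.001]
contact_force: [0.7, -0.4, 0.4]
width: 0.0852
gripper_force: 0.0
```

Request:
servo_tool:
  series: "-0.03 0 -0.04 0 0 0 0; -0.06 0 -0.08 0 0 0 0; -0.06 0 -0.08 0 0 0 0; -0.06 0 -0.08 0 0 0 0; -0.06 0 -0.08 0 0 0 0"

```text
clock: 11.6
position: [0.6031, -0.0282, 0.2579]
ee_rot: [-0.0, 0.998, 0.06, -0.001]
contact_force: [0.2, 0.2, -1.3]
width: 0.0855
gripper_force: 0.0
```

```bash
cat >> h.py <<'E'
def holdchk(f):
    i,im=grab("wrist",f); q=proj(i,[[.66,-.02,.012]])[0]; r=q[1]
    W,v,o=board(i,im,r-9,r+9,q[0]-160,q[0]+150)
    if v[1]>0:v=-v
    c,b=box(i,im[...,0]>105,.022,(int(q[0])-45,int(q[0])+45,int(r)-45,int(r)+45))
    print("perp offset (+x side)",(c[:2]-o)@np.array([-v[1],v[0]]),"along",np.sort((W[:,:2]-c[:2])@v).round(4))
E
python3 - <<'E'
from h import *
holdchk("w7.png"); print(manip.get_state()["position"])
c=cv2.imread("pics/w7.png");print(c.shape)
E
```

```text
line yaw -83.17 pts [[0.6457, 0.1047], [0.6665, -0.0691], [0.6696, -0.0938], [0.6397, 0.1535], [0.6427, 0.1299], [0.6487, 0.0801], [0.6517, 0.0551], [0.6544, 0.0302], [0.6575, 0.0053], [0.6635, -0.0452], [0.6724, -0.1188], [0.6754, -0.1436]]
px [252. 112.] centre [ 0.6603 -0.0189  0.022 ] edges [(np.float64(0.0541), np.float64(96.8)), (np.float64(0.0644), np.float64(7.9)), (np.float64(0.0566), np.float64(96.8))]
perp offset (+x side) -0.00014587996389875662 along [-0.1737 -0.1498 -0.1245 -0.0997 -0.0745 -0.0494 -0.0244  0.0265  0.0506
  0.0755  0.1006  0.1256]
[ 0.60306209 -0.02815238  0.2573161 ]
(384, 512, 3)
```

```bash
python3 - <<'E'
from h import *
go((.465,-.198,.16),-72)
E
```

```text
shift [-0.157   0.1523  0.0976] turn [ -0.06   0.14 -11.17]
```

Request:
servo_tool:
  series: "-0.032 0.03 0 0 0 -2.5 0; -0.064 0.061 0.01 0 0 -5 0; -0.096 0.092 0.03 0 0 -7.5 0; -0.128 0.123 0.06 0 0 -10 0; -0.157 0.152 0.095 0 0 -11.2 0"

```text
clock: 12.15
position: [0.4682, -0.1946, 0.1672]
ee_rot: [0.0, 0.988, 0.157, -0.0]
contact_force: [0.2, 0.0, -0.4]
width: 0.0856
gripper_force: 0.0
```

Request:
servo_tool:
  series: "0 0 0.001 0 0 0 0; 0 0 0.001 0 0 0 0; 0 0 0.001 0 0 0 0"

```text
clock: 12.45
position: [0.4705, -0.1931, 0.168]
ee_rot: [-0.0, 0.988, 0.157, 0.0]
contact_force: [0.3, -0.4, 0.2]
width: 0.0852
gripper_force: 0.0
```

```bash
python3 - <<'E'
from h import *
i,im=grab("wrist","w8.png"); H,S,V=cv2.split(cv2.cvtColor(im,cv2.COLOR_BGR2HSV))
print(manip.get_state()["position"])
c,b=box(i,(H>10)&(H<32)&(S>110)&(V>60),.035); print(b.tolist()); go((c[0],c[1],.009),-72)
E
```

```text
[ 0.47069571 -0.19302857  0.16846389]
px [258.3 186.7] centre [ 0.4706 -0.1967  0.035 ] edges [(np.float64(0.0393), np.float64(114.2)), (np.float64(0.0223), np.float64(25.1)), (np.float64(0.0401), np.float64(114.3))]
[[233.88768005371094, 176.43289184570312], [280.1123352050781, 171.567138671875], [282.78082275390625, 196.91781616210938], [236.55618286132812, 201.7835693359375]]
shift [-0.0014  0.0033  0.1595] turn [ 0.05 -0.08  0.09]
```

View pics/w8.png

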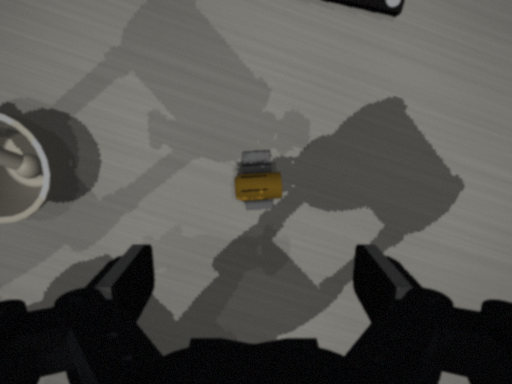

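```bash
python3 - <<'E'
from h import *
i=eyes.camera_info("wrist"); im=cv2.imread("pics/w8.png"); H,S,V=cv2.split(cv2.cvtColor(im,cv2.COLOR_BGR2HSV))
m=(H>10)&(H<32)&(S>110)&(V>60); m[:150]=0;m[230:]=0
for c in range(234,284,4): y=np.where(m[:,c])[0]; print(c,y.min() if len(y) else None,y.max() if len(y) else None)
for r in (178,182,186,190,194,198): x=np.where(m[r])[0]; print(r,x.min(),x.max())
cv2.imwrite("pics/c8.png",cv2.resize(im[135:225,200:320],(800,600),interpolation=cv2.INTER_CUBIC))
E
```

```text
234 None None
238 176 198
242 178 199
246 178 200
250 178 200
254 177 199
258 177 199
262 177 199
266 176 198
270 174 198
274 173 197
278 172 197
282 None None
178 236 280
182 235 281
186 235 281
190 236 281
194 236 281
198 237 272
```

View pics/c8.png

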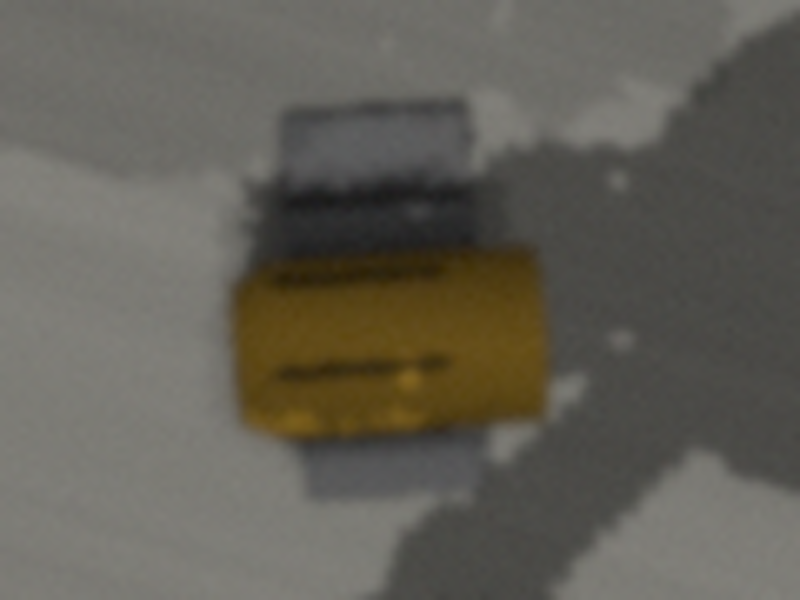

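```bash
python3 - <<'E'
from h import *
i=eyes.camera_info("wrist")
c=cast(i,(258.2,187.5),.028)[0]; print(c); go((c[0],c[1],.010),-67.5)
E
```

```text
[ 0.4687158  -0.19739965  0.028     ]
shift [-0.0035  0.0034  0.1585] turn [ 0.05 -0.08 -4.41]
```

Request:
servo_tool:
  series: "-0.0035 0.0035 0.04 0 0 -4.4 0; -0.0035 0.0035 0.08 0 0 -4.4 0; -0.0035 0.0035 0.12 0 0 -4.4 0; -0.0035 0.0035 0.15 0 0 -4.4 0; -0.0035 0.0035 0.158 0 0 -4.4 0"

```text
clock: 13.0
position: [0.4664, -0.196, 0.0078]
ee_rot: [-0.001, 0.981, 0.195, -0.002]
contact_force: [-0.1, 0.7, 0.5]
width: 0.0857
gripper_force: 0.0
```

Request:
servo_tool:
  series: "0 0 0 0 0 0 0; 0 0 0 0 0 0 0.3; 0 0 0 0 0 0 0.5; 0 0 0 0 0 0 0.8; 0 0 0 0 0 0 0.8"

```text
clock: 13.5
position: [0.4678, -0.1983, 0.0115]
ee_rot: [0.001, 0.981, 0.194, 0.001]
contact_force: [-0.5, 1.3, 6.3]
width: 0.0392
gripper_force: 39.6
```

Request:
servo_tool:
  series: "0 0 0 0 0 0 0.8; 0 0 0 0 0 0 0.8; 0 0 0 0 0 0 0.8"

```text
clock: 13.8
position: [0.4678, -0.1983, 0.0115]
ee_rot: [0.001, 0.981, 0.194, 0.001]
contact_force: [1.0, 1.4, 7.2]
width: 0.0392
gripper_force: 39.6
```

Request:
servo_tool:
  series: "0 0 -0.03 0 0 0 0.8; 0 0 -0.07 0 0 0 0.8; 0 0 -0.115 0 0 0 0.8; 0 0 -0.15 0 0 0 0.8; 0 0 -0.15 0 0 0 0.8"

```text
clock: 14.3
position: [0.4699, -0.1996, 0.1656]
ee_rot: [0.004, 0.981, 0.194, 0.004]
contact_force: [0.5, -0.3, -1.1]
width: 0.039
gripper_force: 41.0
```

```bash
python3 - <<'E'
from h import *
print(manip.get_state()["position"]);go((.660,-.021,.16),-83.2)
E
```

```text
[ 0.46992459 -0.199629    0.16556552]
shift [ 0.2438 -0.0927  0.0064] turn [ 0.5  -0.48 15.62]
```

Request:
servo_tool:
  series: "0.045 -0.017 0 0 0 3.5 0.8; 0.09 -0.034 0 0 0 7 0.8; 0.135 -0.051 0 0 0 10.5 0.8; 0.18 -0.068 0 0 0 14 0.8; 0.225 -0.085 0 0 0 15.6 0.8"

```text
clock: 14.8
position: [0.6428, -0.0319, 0.1589]
ee_rot: [-0.0, 0.998, 0.059, -0.001]
contact_force: [-0.1, -0.9, -0.9]
width: 0.0391
gripper_force: 41.0
```

Request:
servo_tool:
  series: "0.018 -0.003 0 0 0 0 0.8; 0.018 -0.003 0 0 0 0 0.8; 0.018 -0.003 0 0 0 0 0.8; 0.018 -0.003 0 0 0 0 0.8"

```text
clock: 15.2
position: [0.6583, -0.0289, 0.1593]
ee_rot: [0.0, 0.998, 0.059, -0.001]
contact_force: [0.5, 0.2, -1.2]
width: 0.0395
gripper_force: 41.0
```

```bash
python3 - <<'E'
from h import *
print(manip.get_state()["position"]);go((.660,-.021,.0475),-83.2)
i,im=grab("wrist","w9.png"); cv2.imwrite("pics/c9.png",cv2.resize(im[70:330,140:400],(600,600),interpolation=cv2.INTER_CUBIC))
E
```

```text
[ 0.65825344 -0.02892235  0.15934118]
shift [ 0.0029 -0.0076  0.1118] turn [-0.01  0.14 -0.02]
```

View pics/c9.png

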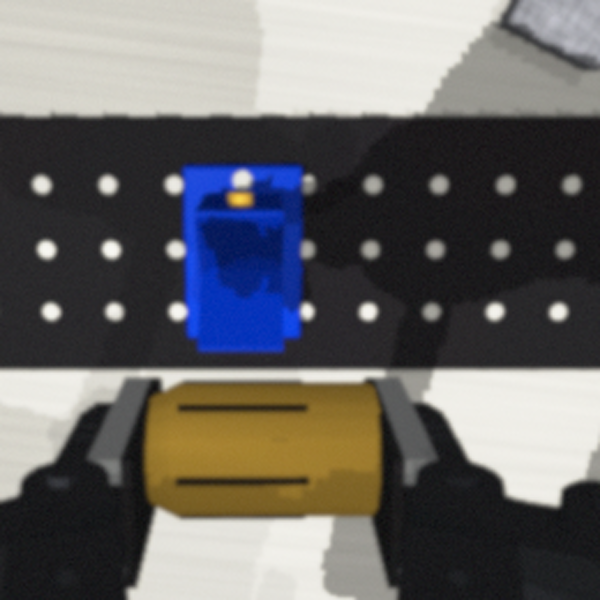

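Request:
servo_tool:
  series: "0.003 -0.0075 0.02 0 0 0 0.8; 0.003 -0.0075 0.06 0 0 0 0.8; 0.003 -0.0075 0.085 0 0 0 0.8; 0.003 -0.0075 0.1 0 0 0 0.8; 0.003 -0.0075 0.105 0 0 0 0.8"

```text
clock: 15.75
position: [0.6596, -0.0211, 0.0532]
ee_rot: [-0.0, 0.998, 0.059, -0.002]
contact_force: [-1.6, 0.1, -1.1]
width: 0.0392
gripper_force: 41.0
```

Request:
servo_tool:
  series: "0 0 0.003 0 0 0 0.8; 0 0 0.006 0 0 0 0.8; 0 0 0.0075 0 0 0 0.8; 0 0 0.0075 0 0 0 0.8"

```text
clock: 16.15
position: [0.6623, -0.0208, 0.049]
ee_rot: [0.0, 0.998, 0.06, 0.001]
contact_force: [-2.6, -1.8, 3.1]
width: 0.0396
gripper_force: 41.4
```

Request:
servo_tool:
  series: "-0.001 0 0.001 0 0 0 0.8; -0.002 0 0.002 0 0 0 0.8; -0.002 0 0.003 0 0 0 0.8; -0.002 0 0.003 0 0 0 0.8"

```text
clock: 16.55
position: [0.6602, -0.0209, 0.0468]
ee_rot: [0.0, 0.998, 0.06, 0.001]
contact_force: [-4.0, -0.4, 9.7]
width: 0.0397
gripper_force: 42.1
```

Request:
servo_tool:
  series: "-0.001 0 0 0 0 0 0.8; -0.001 0 0 0 0 0 0.8; -0.001 0 0 0 0 0 0.8"

```text
clock: 16.85
position: [0.6593, -0.0209, 0.046]
ee_rot: [0.0, 0.998, 0.06, 0.001]
contact_force: [-2.5, -0.8, 6.8]
width: 0.0397
gripper_force: 41.8
```

Request:
servo_tool:
  series: "0 0 0 0 0 0 0.65; 0 0 0 0 0 0 0.5; 0 0 0 0 0 0 0.3; 0 0 0 0 0 0 0; 0 0 0 0 0 0 0"

```text
clock: 17.35
position: [0.659, -0.0207, 0.0442]
ee_rot: [-0.0, 0.998, 0.06, -0.0]
contact_force: [-0.9, 0.3, -0.6]
width: 0.0835
gripper_force: 0.0
```

Request:
servo_tool:
  series: "0 0 0 0 0 0 0; 0 0 -0.02 0 0 0 0; 0 0 -0.06 0 0 0 0; 0 0 -0.1 0 0 0 0; 0 0 -0.14 0 0 0 0"

```text
clock: 17.85
position: [0.6587, -0.0207, 0.1856]
ee_rot: [-0.0, 0.998, 0.06, -0.0]
contact_force: [0.4, 0.5, 0.2]
width: 0.0855
gripper_force: 0.0
```

Request:
servo_tool:
  series: "-0.025 0 -0.02 0 0 0 0; -0.025 0 -0.02 0 0 0 0; -0.025 0 -0.02 0 0 0 0; -0.025 0 -0.02 0 0 0 0"

```text
clock: 18.25
position: [0.634, -0.0236, 0.2029]
ee_rot: [-0.0, 0.998, 0.06, -0.001]
contact_force: [-0.1, 0.1, 0.2]
width: 0.0854
gripper_force: 0.0
```

```bash
python3 - <<'E'
from h import *
print(manip.get_state()["position"])
i,im=grab("wrist","w10.png"); cv2.imwrite("pics/c10.png",cv2.resize(im[50:200,150:350],(800,600),interpolation=cv2.INTER_CUBIC))
E
```

```text
[ 0.63397024 -0.02356723  0.20288434]
```

View pics/c10.png

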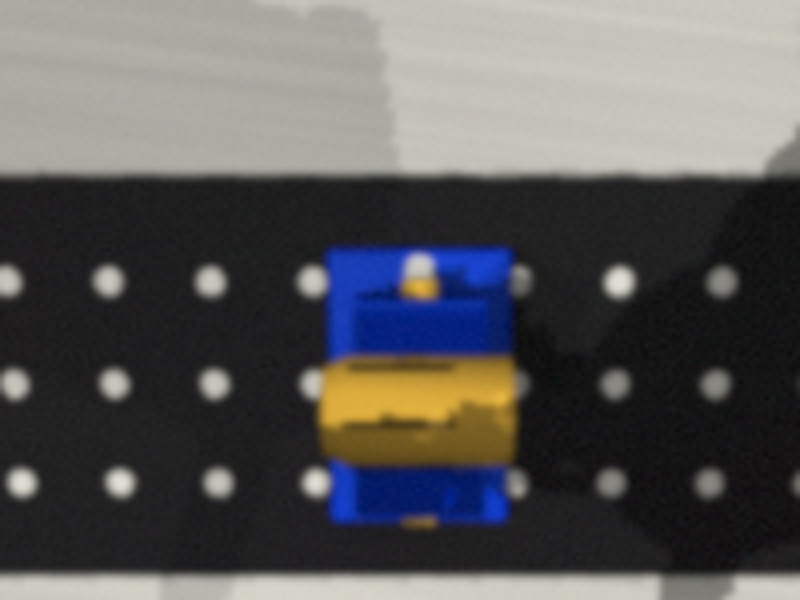

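```bash
python3 - <<'E'
from h import *
go((.52,.34,.22),-75)
E
```

```text
shift [-0.07   -0.3746 -0.0169] turn [-0.05  0.14 -8.17]
```

Request:
servo_tool:
  series: "-0.009 -0.047 -0.003 0 0 -1 0; -0.018 -0.094 -0.006 0 0 -2 0; -0.027 -0.141 -0.009 0 0 -3 0; -0.036 -0.188 -0.012 0 0 -4 0; -0.045 -0.235 -0.015 0 0 -5 0"

```text
clock: 18.8
position: [0.5608, 0.206, 0.2178]
ee_rot: [0.0, 0.995, 0.103, -0.001]
contact_force: [1.2, 0.7, 0.6]
width: 0.0851
gripper_force: 0.0
```

Request:
servo_tool:
  series: "-0.008 -0.047 0 0 0 -1 0; -0.016 -0.094 0 0 0 -2 0; -0.018 -0.141 0 0 0 -3 0; -0.018 -0.141 0 0 0 -3 0; -0.018 -0.141 0 0 0 -3 0"

```text
clock: 19.3
position: [0.5145, 0.3394, 0.2177]
ee_rot: [0.001, 0.991, 0.13, -0.001]
contact_force: [-0.8, -0.1, 0.2]
width: 0.0858
gripper_force: 0.0
```

```bash
python3 - <<'E'
from h import *
print(manip.get_state()["position"])
i,im=grab("wrist","w11.png")
E
```

```text
[0.51448329 0.3394483  0.21770124]
```

View pics/w11.png

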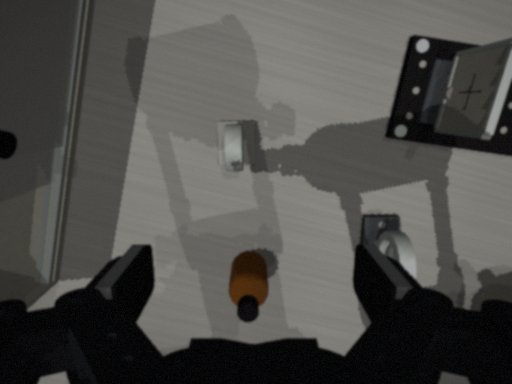

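```bash
python3 - <<'E'
from h import *
im=cv2.imread("pics/w11.png"); g=cv2.cvtColor(im,cv2.COLOR_BGR2GRAY)
print("     "+" ".join(f"{c:3d}" for c in range(212,264,2)))
for r in range(112,180,3): print(r," ".join(f"{g[r,c]:3d}" for c in range(212,264,2)))
E
```

```text
212 214 216 218 220 222 224 226 228 230 232 234 236 238 240 242 244 246 248 250 252 254 256 258 260 262
112 110 109 110 111 111 110 111 111 111 111 109 109 110 109 107 109 109 110 109 111 112 114 113 113 112 110
115 112 111 110 110 111 110 110 110 110 109 111 113 113 113 113 113 111 110 108 110 110 111 111 112 112 112
118 112 110 113 112 109 110 112 109 109 109 110 111 108 110 111 110 109 111 112 109 104 109 109 111 110 110
121 109 109 108 110 106  98  99 102 101  99 104 107 101  76  78  72  65  66  66  66  66  71  81 102 114 115
124 111 111 114 124 124 124 118 104  98  93  90  90  80  69  65  60  63  63  65  65  64  63  65 100 111 113
127 108 110 111 123 126 121 112 105 104  98  96  96  97  95  85  64  64  63  62  67  64  62  60  88 111 112
130 113 111 110 122 125 121 113 117 117 114 114 112 110 109  96  64  65  64  63  66  66  59  60  72 106 116
133 111 112 108 118 123 123 123 127 128 128 126 122 123 119 105  67  61  62  65  65  64  59  59  62  94 111
136 113 112 106 116 123 120 125 138 137 136 132 130 127 126 115  70  61  64  65  65  64  62  59  63  89 113
139 110 112 106 115 122 
[... 787 characters left out ...]
 106 120  86  77  80  76  66  62  62  58  61  61  61
163 132 131 128 120 135 128 120 121 123 110  77  72  70  70  80  75  92  88  81  69  58  59  60  63  62  63
166 131 130 131 130 125 121 115 113 114 111  97  74  76  84  86  81 114 122 117  83  58  59  61  62  61  62
169 131 131 131 132 129 119 118 108 106 107 101  79  77  77  77  88 123 128 126  93  61  60  61  60  60  62
172 129 130 128 128 128 122 121 119 116 117 116 112 108 114 125 130 130 133 132 123 101  82  79  92  98 104
175 129 128 131 129 129 125 117 117 117 119 121 119 123 123 131 131 130 130 131 132 121 112 114 113 115 113
178 129 129 129 129 128 127 127 124 121 124 126 127 125 128 129 130 129 131 130 130 123 115 112 111 115 116
```

```bash
python3 - <<'E'
from h import *
i=eyes.camera_info("wrist"); s=manip.get_state(); T=lambda p:rot(s["ee_rot"]).inv().apply(p-s["position"]).round(4)
a=cast(i,(230,120.7),0)[0];b=cast(i,(230,165),.01)[0];c=cast(i,(233.3,146),.05)[0]
print(T(a),T(b),"foot mid",T((a+b)/2),"cell",T(c),cast(i,(233.3,146),.06)[0])
print(T(cast(i,(217.8,140),.01)[0]),T(cast(i,(258,140),.01)[0]))
go((c[0],c[1],.049),-72.7); go((c[0],c[1],.13),-72.7)
E
```

```text
[ 0.0505 -0.0256  0.2179] [ 0.0047 -0.0257  0.208 ] foot mid [ 0.0276 -0.0256  0.2129] cell [ 0.0296 -0.0195  0.1679] [0.53953402 0.3641969  0.06      ]
[ 0.0312 -0.038   0.2079] [0.0312 0.0041 0.2079]
shift [ 0.0296 -0.0195  0.1689] turn [ 0.08  0.13 -2.43]
shift [ 0.0294 -0.0194  0.0879] turn [ 0.08  0.13 -2.43]
```

Request:
servo_tool:
  series: "0.028 -0.0185 0.035 0 0 -2.4 0; 0.028 -0.0185 0.075 0 0 -2.4 0; 0.028 -0.0185 0.115 0 0 -2.4 0; 0.028 -0.0185 0.15 0 0 -2.4 0; 0.028 -0.0185 0.172 0 0 -2.4 0"

```text
clock: 19.85
position: [0.5367, 0.3605, 0.0438]
ee_rot: [0.001, 0.989, 0.148, -0.003]
contact_force: [-0.3, 1.2, -0.3]
width: 0.0853
gripper_force: 0.0
```

Request:
servo_tool:
  series: "0 0 0 0 0 0 0; 0 0 0 0 0 0 0; 0 0 0 0 0 0 0"

```text
clock: 20.15
position: [0.5391, 0.3635, 0.0492]
ee_rot: [-0.0, 0.989, 0.149, 0.002]
contact_force: [0.0, -0.2, -0.2]
width: 0.0854
gripper_force: 0.0
```

```bash
python3 - <<'E'
from h import *
s=manip.get_state(); print(s["position"],s["contact_force"])
i,im=grab("wrist","w12.png"); g=cv2.cvtColor(im,cv2.COLOR_BGR2GRAY)
print("     "+" ".join(f"{c:3d}" for c in range(215,293,3)))
for r in range(170,290,6): print(r," ".join(f"{g[r,c]:3d}" for c in range(215,293,3)))
print(proj(i,s["position"]+np.array([[0,0,.019],[0,0,.01],[0,0,.027]])))
E
```

```text
[0.53908765 0.36348746 0.04915671] [ 0.01826734 -0.17145659 -0.23341215]
     215 218 221 224 227 230 233 236 239 242 245 248 251 254 257 260 263 266 269 272 275 278 281 284 287 290
170 109 110 110 110 109 110 112 112 113 111 112 111 109 107 105 108 109 109 110 110 112 112 113 110  91  61
176 111 112 112 111 109 109 107 109 109 110 110 111 111 112 113 113 112 110 109 108 108 110  94  59  60  61
182 109 111 111 110 102 107 109 112 110 108 109 109 109 108 109 110 112 111 111 112 106  63  61  60  58  59
188 110  90  81  82  77  75  73  71  69  69  70  67  66  63  60  60  55  44  47  46  46  44  45  45  56  61
194  64  99 119 119 116  77  74  61  60  65  65  63  63  67  62  62  61  61  61  59  62  61  61  63  58  60
200  59  75 104 113  98  61  62  62  60  60  62  62  65  61  61  61  59  60  61  60  60  62  61  62  57  59
206  58  57  62  60  59  61  61  63  60  59  63  61  62  61  62  59  57  59  58  57  60  62  63  61  55  60
212  59  56  62  70  89  57  53  61  62  62  61  58  57  54  55  53  55  54  56  60  60  61  61  61  55  59
218  59  56  61  59  53  51  58  75  83  82  74  63  6
[... 629 characters left out ...]
  89  88  88  87  85  84  86  89  90  89  74  70  58  52  55  51  58  54
260 119 113 115 116 115 111  80  90  93  89  88  88  91  91  93  94  94  92  80  78  71  57  82  82 101  94
266 120 120 118 119 116 105  73  82  86  86  89  90  90  91  89  89  90  88  78  99 100 101  99 101  99 100
272 120 117 116 113 115 107  64  75  79  83  84  85  84  84  84  84  83  86  77 102 103 103 102 101  99 107
278 103 103 104 100 102  90  64  65  66  66  66  80  79  80  81  82  83  81  74  98 100 101 103 101 102 104
284  96  98  97 100  99  94  63  63  65  62  64  63  64  65  66  64  68  72  71  98 100 102 104 101 102 100
[[255.72907545 271.23791644]
 [255.57475581 261.3957127 ]
 [255.88376104 281.10345938]]
```

Request:
servo_tool:
  series: "0 -0.001 0.003 0 0 0 0; 0 -0.001 0.003 0 0 0 0.3; 0 -0.001 0.003 0 0 0 0.5; 0 -0.001 0.003 0 0 0 0.7; 0 -0.001 0.003 0 0 0 0.8"

```text
clock: 20.7
position: [0.537, 0.3647, 0.0445]
ee_rot: [0.0, 0.989, 0.15, 0.0]
contact_force: [-0.4, -0.3, 1.0]
width: 0.0284
gripper_force: 0.0
```

Request:
servo_tool:
  series: "0 0 0 0 0 0 1; 0 0 0 0 0 0 1; 0 0 0 0 0 0 1; 0 0 0 0 0 0 1"

```text
clock: 21.1
position: [0.5373, 0.3643, 0.0448]
ee_rot: [0.0, 0.989, 0.15, 0.0]
contact_force: [-0.4, -2.8, 3.0]
width: 0.0107
gripper_force: 39.7
```

```bash
python3 - <<'E'
from h import *
i,im=grab("wrist","w13.png"); g=cv2.cvtColor(im,cv2.COLOR_BGR2GRAY)
print("     "+" ".join(f"{c:3d}" for c in range(200,308,4)))
for r in range(176,384,6): print(r," ".join(f"{g[r,c]:3d}" for c in range(200,308,4)))
E
```

```text
200 204 208 212 216 220 224 228 232 236 240 244 248 252 256 260 264 268 272 276 280 284 288 292 296 300 304
176 119 120 122 121 120 121 121 118 122 120 119 118 121 121 120 122 124 122 121 119 101  63  66  65  65  66  68
182 120 118 117 116 118 118 121 120 113 119 120 107 119 120 117 117 119 108 120  87  67  65  64  67  67  65  65
188 121 121 121 121 121  90  87  87  87  87  85  85  86  85  88  78  83  61  55  54  58  57  57  67  67  66  67
194 119 119 114  93 111 123 126 127 128 127 127 123 128 127 123  70  66  66  66  65  67  68  65  65  66  65  69
200 122 106  65  65  67 118 127 125 114 117 125 123 124 127  83  66  66  67  66  63  66  68  66  65  66  68  66
206 123  77  64  67  67  65  69  66  68  67  68  65  74  89  68  67  64  63  64  65  68  67  63  63  67  70  69
212 121 106  64  66  64  65  67  66  69  57  63  67  66  61  60  62  59  59  59  65  67  68  63  66  67  67  74
218 123 106  68  65  66  62  68  67  63  56  79  93  80  72  71  70  68  69  69  65  67  67  63  63  68  78  85
224 121 103  65  65  65  60  69  64  58  55  88 102  77  79  76  74  74  77  73  71  65  67  63 
[... 2227 characters left out ...]
   7  11   4   5   2  11   9
350   1  12  10   7   8   5   3   5   8  10   6   8   6   4   7   7   6   8   6  10   6  10  12   8   6  15  10
356   3  12   6   9   5   7   7   7   9   7   8   8  13   3   7   3   8   5   5   7   4   9   7   4  14   5   9
362  11   7   8  10   8   6   2   6   8   4   5  11   9   7   2  11   8   4   6  10   7  11  11  10  14   7   0
368   2   9   2   3   5  11  12  10   9  11  17   7  11   7   4   8   4  13  13   4  13   8  10   3   5   8   3
374   5   4   3   8   6   8   7   9   6   4   7   9   7   7   1   9  12   7   9  12   2   7  10   5   9   3  12
380   6   3   9  10   5   7  10   5   9  13  14   1   7  12   6   6  13   3  10  10   8  12  12   5   9   8   7
```

```bash
python3 - <<'E'
import cv2
im=cv2.imread("pics/w13.png"); cv2.imwrite("pics/c13.png",cv2.resize(cv2.convertScaleAbs(im[170:350,150:360],alpha=1.6),(700,600),interpolation=cv2.INTER_CUBIC))
E
```

```text
(no output)
```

View pics/c13.png

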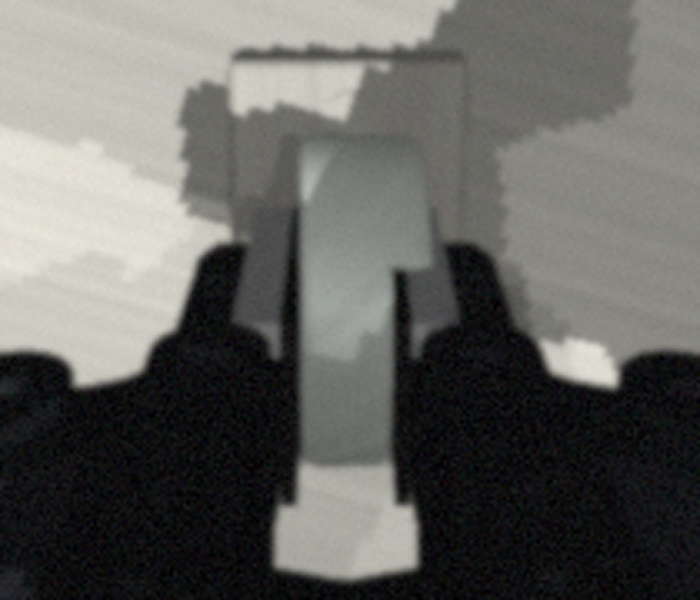

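Request:
servo_tool:
  series: "0 0 0 0 0 0 0.8; 0 0 0 0 0 0 0.7; 0 0 -0.006 0 0 0 0.7; 0 0 -0.006 0 0 0 0.7; 0 0 -0.006 0 0 0 0.7"
  squeeze: 20

```text
clock: 21.65
position: [0.5373, 0.3648, 0.0507]
ee_rot: [-0.0, 0.989, 0.15, 0.0]
contact_force: [0.1, -1.0, -0.3]
width: 0.0255
gripper_force: 0.0
```

```bash
cat >> h.py <<'E'
def strip(f,rows,c0,c1,st=3):
    i,im=grab("wrist",f); g=cv2.cvtColor(im,cv2.COLOR_BGR2GRAY); print("     "+" ".join(f"{c:3d}" for c in range(c0,c1,st)))
    for r in rows: print(r," ".join(f"{g[r,c]:3d}" for c in range(c0,c1,st)))
E
python3 - <<'E'
from h import *
strip("w14.png",[186,190,194,198,218,224,230,236,242,248,260,272,290,310],205,304)
E
```

```text
205 208 211 214 217 220 223 226 229 232 235 238 241 244 247 250 253 256 259 262 265 268 271 274 277 280 283 286 289 292 295 298 301
186 119 121 122 121 122 101 109 107 107 104 104 103 102 100 101 100 102 101  96  85  94  68  65  71  57  58  62  61  65  69  68  66  68
190 117 119 116 118 120 108 131 129 127 127 130 129 129 125 129 129 127  86  77  67  67  66  65  67  65  66  68  70  64  67  64  65  67
194 121  92  82  65  70  95 131 128 127 130 128 129 128 123 128 125 109  71  68  69  66  67  66  66  67  67  69  68  64  65  67  66  65
198 118  69  67  64  63  88 109  96 114 124 127 129 124 121 129 128  84  72  66  66  66  67  65  68  68  68  67  68  64  67  66  68  67
218 123  87  68  64  65  62  66  68  60  56  60 101 107 107  90  77  75  76  74  73  75  74  71  67  65  67  68  65  62  66  66  74  85
224 121  72  71  67  73  60  67  65  55  56  58  80 106  95  78  78  77  80  80  78  76  77  75  66  68  66  67  66  65  67  67  74  85
230 138 104  75  74  73  68  67  61  54  56  57  78  82  83  83  83  84  83  80  82  80  78  79  62  65  65  68  63  64  66  68  71  83
236 127 100  49 
[... 235 characters left out ...]
  43  47  49  48  61
248  45  47  49  48  28  10  17 103 130 131 101  91  96  98  97  96  95  91  92  92  98  98  90  64  54  48   9   4  21  47  50  49  46
260  49  51  47  31  10   1   6  85 129 129 102  88  92  95  98  98 101 100  98  99 100  98  94  90 105  87   8   0   5  17  47  51  47
272  13  52  59  17  10   4   2  84 125 116  90  75  81  85  88  87  88  90  90  78  74  73  75  93 114  94   9   1   5   4  50  50  13
290   4   7  13  10   6   5  64 106 107 107  90  67  66  69  69  68  68  66  69  71  70  66  69 105 111 109  82   4  11  13   8   8   9
310  12  10   7  11  12  66 107 108 108 107 107 105 110 111 109 111 109 109 109 109 107 113 116 116 116 118 118  96  12  11   2   4   9
```

Request:
servo_tool:
  series: "0 0.0005 0 0 0 0 0.78; 0 0.0005 0 0 0 0 0.85; 0 0.0005 0 0 0 0 0.85; 0 0.0005 0 0 0 0 1; 0 0.0005 0 0 0 0 1"
  squeeze: 20

```text
clock: 22.2
position: [0.5372, 0.3641, 0.0506]
ee_rot: [0.0, 0.989, 0.15, 0.0]
contact_force: [-0.9, 0.8, 0.7]
width: 0.0113
gripper_force: 21.8
```

```bash
python3 - <<'E'
from h import *
strip("w15.png",[194,224,236,242,248,260,272,290,304],205,304)
E
```

```text
205 208 211 214 217 220 223 226 229 232 235 238 241 244 247 250 253 256 259 262 265 268 271 274 277 280 283 286 289 292 295 298 301
194 113  77  93  76  66 110 127 126 125 126 128 127 124 122 128 123 120  93  68  67  66  67  66  64  67  66  69  68  63  66  66  67  65
224 133 103  68  68  75  58  65  66  62  56  57  58 101  83  80  80  79  78  78  79  78  77  76  74  64  66  67  63  66  66  67  70  85
236 136 133 130 126 125  83  70  49  48  50  46  18  76  86  87  87  86  86  82  86  84  85  82  80  67  47  66  63  66  64  68  74  85
242 130 128 127 105  89  78  86  50  48  47  43  18  76  93  93  91  92  91  88  89  87  86  86  86  72  47  51  46  50  56  66  70  84
248 129  93  12  12   9   6  40  48  49  48  33  11  77  98  98  97  95  94  94  93  89  34  32  49  48  50  42   7  10   5  12  37  65
260  64   4   9   8   6  31  49  47  51  45  12  15  75  95  96  97  99 100 100 101  78  30   8  42  47  47  48  42  12   9   9  10  21
272  14   6   6  13  12   9  10   7  30  58  17  19  69  85  87  90  88  75  74  75  72  28  14  44  41  10  10   7   4  11  13  16  10
290  13   5  10   7   6  11  13  12   8   5  10  12  57  68  66  66  67  67  67  68  67  21   8   7  13   9   7   3   8   5   9   6   8
304   3   6   7   6   9   9   6   5   7   9   7  31 101 104 103 106 105 105 107 106 106  49  14   7  11   1   9  15   4  10  14   9   8
```

Request:
servo_tool:
  series: "0 0 -0.005 0 0 0 1; 0 0 -0.01 0 0 0 1; 0 0 -0.02 0 0 0 1; 0 0 -0.03 0 0 0 1; 0 0 -0.03 0 0 0 1"
  squeeze: 30

```text
clock: 22.75
position: [0.5386, 0.3648, 0.0828]
ee_rot: [-0.001, 0.989, 0.15, 0.002]
contact_force: [0.9, 0.2, -1.8]
width: 0.011
gripper_force: 29.8
```

```bash
python3 - <<'E'
from h import *
strip("w16.png",[176,182,186,190,194,200,206,212,224,236,242,248,260,272,290,304],205,304)
E
```

```text
205 208 211 214 217 220 223 226 229 232 235 238 241 244 247 250 253 256 259 262 265 268 271 274 277 280 283 286 289 292 295 298 301
176 120 121 121 121 124 122 119 117 116 117 116  76  65  68  67  66  67  66  67  67  66  66  62  64  68  66  68  67  64  67  66  66  66
182 119 118 120 118 117  95  87  85  76  60  62  56  58  54  57  53  54  55  56  54  55  53  53  54  55  55  55  61  67  65  66  68  68
186 124 120 120 119 113 100  98  99  98  99 101  99  98  98 100 101 102 102 101  97  73  67  85  94  64  60  64  61  72  68  78  85  83
190 121 120 120 120 109 121 121 126 126 125 127 127 122 122 128 128 127 104  95  68  68  67  66  66  65  67  69  64  81  86  87  86  87
194 121 121 121 123 107 122 127 126 125 125 126 125 121 125 126 121 115  73  67  70  66  67  65  65  66  68  67  64  80  83  87  87  86
200 134 124 120 118 103 110 111 115  97 111  78  78  92 109 123 126  88  69  66  68  67  67  64  65  68  69  70  64  75  86  85  83  84
206 139 138 139 141 122  67  67  68  67  66  66  66  65  64  62  61  64  62  62  60  61  62  61  64  66  67  69  63  70  81  85  85  84
212 140 138 138 
[... 507 characters left out ...]
  85  99 121 125 139
248 125 102  16   4  15   4  33  49  50  49  40   8  70  97  98  96  95  93  94  92  87  23  33  50  46  49  43  13   7   4   8  95 138
260  75  16  14   2   3  29  48  49  49  47  15   8  69  94  95  97  97 100  94  78  74  18  14  48  50  48  46  36   7   4  10  10  58
272  11  10  10  14   1   6   7   4  23  61  14  14  67  87  89  85  79  78  71  73  73  19  18  48  27   7   7  11  12  12   8  14  11
290  11   7   6  12   9   7   9  15   8  12  10  10  54  67  68  68  70  65  67  66  66  14   6  11  11  10   9   5   3  12   7   2   8
304  15   6  10  10   7  10  11   0   4   6   9  13  97 106 105 106 106 110 117 120 113  35  10   5   7  11   8  11   9   5   9   8   5
```

```bash
python3 - <<'E'
from h import *
i=eyes.camera_info("wrist"); s=manip.get_state(); g=cv2.cvtColor(cv2.imread("pics/w16.png"),cv2.COLOR_BGR2GRAY)
print([(r,g[r,222:232].mean().round(),g[r,245:255].mean().round()) for r in range(174,192)])
print(s["position"])
for r in (179.5,181,183,184.5):
    a=cast(i,(253,r),s["position"][2]-.0506)[0]; print(r,rot(s["ee_rot"]).inv().apply(a-s["position"]).round(4))
go((.6723,-.1198,.2),-83.2); go((.56,.25,.2),-75)
E
```

```text
[(174, np.float64(118.0), np.float64(66.0)), (175, np.float64(117.0), np.float64(66.0)), (176, np.float64(118.0), np.float64(66.0)), (177, np.float64(118.0), np.float64(66.0)), (178, np.float64(120.0), np.float64(66.0)), (179, np.float64(118.0), np.float64(66.0)), (180, np.float64(113.0), np.float64(65.0)), (181, np.float64(101.0), np.float64(61.0)), (182, np.float64(80.0), np.float64(54.0)), (183, np.float64(60.0), np.float64(51.0)), (184, np.float64(58.0), np.float64(60.0)), (185, np.float64(77.0), np.float64(80.0)), (186, np.float64(99.0), np.float64(101.0)), (187, np.float64(114.0), np.float64(116.0)), (188, np.float64(121.0), np.float64(124.0)), (189, np.float64(123.0), np.float64(126.0)), (190, np.float64(124.0), np.float64(127.0)), (191, np.float64(124.0), np.float64(127.0))]
[0.53803876 0.36452181 0.08189437]
179.5 [ 0.0234 -0.0011  0.0507]
181 [ 0.0225 -0.0011  0.0507]
183 [ 0.0212 -0.0011  0.0507]
184.5 [ 0.0203 -0.0011  0.0507]
shift [-0.0149  0.5023 -0.1184] turn [-0.04 -0.16 10.43]
shift [-0.0126  0.1158 -0.1182] turn [-0.03 -0.16  2.23]
```

Request:
servo_tool:
  series: "0 0.005 -0.045 0 0 0 1; 0 0.03 -0.085 0 0 1 1; -0.002 0.07 -0.115 0 0 2 1; -0.004 0.115 -0.118 0 0 3 1; -0.005 0.16 -0.118 0 0 4 1"

```text
clock: 23.3
position: [0.5806, 0.2088, 0.2003]
ee_rot: [-0.0, 0.993, 0.115, 0.002]
contact_force: [0.0, 0.3, -1.9]
width: 0.0105
gripper_force: 30.8
```

```bash
python3 - <<'E'
from h import *
s=manip.get_state();print(s["position"],s["width"]);go((.6733,-.1197,.2),-83.2)
E
```

```text
[0.58056785 0.20878741 0.20031638] 0.010542121196718714
shift [0.0149 0.341  0.0004] turn [ 0.   -0.2   6.46]
```

Request:
servo_tool:
  series: "0.002 0.047 0 0 0 1 1; 0.004 0.094 0 0 0 2 1; 0.006 0.141 0 0 0 3 1; 0.008 0.188 0 0 0 4 1; 0.01 0.235 0 0 0 5 1"

```text
clock: 23.8
position: [0.6433, -0.0185, 0.1983]
ee_rot: [-0.0, 0.997, 0.071, -0.0]
contact_force: [-0.2, -0.2, -1.2]
width: 0.0106
gripper_force: 30.9
```

```bash
python3 - <<'E'
from h import *
s=manip.get_state();print(s["position"],s["width"]);go((.6733,-.1197,.2),-83.2)
E
```

```text
[ 0.64328716 -0.01849705  0.19825255] 0.010600822532692658
shift [ 0.0153  0.1044 -0.0018] turn [-0.01  0.02  1.38]
```

Request:
servo_tool:
  series: "0.007 0.045 0 0 0 0.7 1; 0.015 0.09 0 0 0 1.4 1; 0.0155 0.1045 0.02 0 0 1.4 1; 0.0155 0.1045 0.06 0 0 1.4 1; 0.0155 0.1045 0.095 0 0 1.4 1"

```text
clock: 24.3
position: [0.6734, -0.1191, 0.1021]
ee_rot: [-0.0, 0.998, 0.059, 0.0]
contact_force: [-0.5, 0.5, -2.6]
width: 0.0107
gripper_force: 30.8
```

Request:
servo_tool:
  series: "0 0 0.02 0 0 0 1; 0 0 0.024 0 0 0 1; 0 0 0.024 0 0 0 1; 0 0 0.024 0 0 0 1"

```text
clock: 24.7
position: [0.6748, -0.1181, 0.081]
ee_rot: [0.001, 0.998, 0.06, 0.001]
contact_force: [0.2, -0.3, -0.9]
width: 0.0109
gripper_force: 30.9
```

```bash
python3 - <<'E'
from h import *
s=manip.get_state();print(s["position"],s["contact_force"]);go((.6733,-.1197,.064),-83.2)
E
```

```text
[ 0.67477993 -0.1181107   0.08100417] [ 0.17624574 -0.28640425 -0.9118746 ]
shift [-0.0017  0.0014  0.017 ] turn [ 0.07 -0.15  0.04]
```

Request:
servo_tool:
  series: "-0.0015 0.0015 0.008 0 0 0 1; -0.0015 0.0015 0.013 0 0 0 1; -0.0015 0.0015 0.016 0 0 0 1; -0.0015 0.0015 0.0175 0 0 0 1; -0.0015 0.0015 0.0185 0 0 0 1"

```text
clock: 25.2
position: [0.6723, -0.1192, 0.0627]
ee_rot: [-0.0, 0.998, 0.059, 0.0]
contact_force: [-3.3, 3.0, 10.6]
width: 0.0105
gripper_force: 33.8
```

Request:
servo_tool:
  series: "0 0 0.0005 0 0 0 1; 0 0 0.0005 0 0 0 1"

```text
clock: 25.4
position: [0.6723, -0.1192, 0.0627]
ee_rot: [-0.0, 0.998, 0.06, 0.0]
contact_force: [-2.9, 2.0, 7.2]
width: 0.0105
gripper_force: 33.4
```

Contact. Release, rise, and check.

Request:
servo_tool:
  series: "0 0 0 0 0 0 0.8; 0 0 0 0 0 0 0.7; 0 0 0 0 0 0 0.4; 0 0 0 0 0 0 0; 0 0 0 0 0 0 0"

```text
clock: 25.9
position: [0.6723, -0.1197, 0.0602]
ee_rot: [0.0, 0.998, 0.06, -0.0]
contact_force: [-1.1, 0.9, -0.0]
width: 0.0685
gripper_force: 0.0
```

Request:
servo_tool:
  series: "0 0 0 0 0 0 0; 0 0 -0.02 0 0 0 0; 0 0 -0.06 0 0 0 0; 0 0 -0.1 0 0 0 0; 0 0 -0.14 0 0 0 0"

```text
clock: 26.4
position: [0.6721, -0.1195, 0.2017]
ee_rot: [-0.0, 0.998, 0.06, -0.0]
contact_force: [-0.1, -0.2, 0.9]
width: 0.0854
gripper_force: 0.0
```

Request:
servo_tool:
  series: "-0.02 0 -0.02 0 0 0 0; -0.02 0 -0.02 0 0 0 0; -0.02 0 -0.02 0 0 0 0; -0.02 0 -0.02 0 0 0 0"

```text
clock: 26.8
position: [0.6521, -0.1217, 0.2187]
ee_rot: [-0.0, 0.998, 0.06, -0.001]
contact_force: [-0.2, 0.3, -0.7]
width: 0.0853
gripper_force: 0.0
```

```bash
python3 - <<'E'
from h import *
i,im=grab("wrist","w17.png"); s=manip.get_state(); print(s["position"])
for p in [(.6725,-.1198,.012),(.6725,-.1198,.022),(.6725,-.1198,.062)]: print(proj(i,p).round(1))
p=np.array([.6725,-.1198,0]); v=np.array([.118,-.993,0]);n=np.array([.993,.118,0])
print("foot exp",proj(i,[p+v*a+n*b+[0,0,.022] for a,b in ((-.02,-.023),(-.02,.023),(.02,.023),(.02,-.023))]).round(0).tolist())
g=cv2.cvtColor(im,cv2.COLOR_BGR2GRAY); q=proj(i,(.6725,-.1198,.022))[0].astype(int)
W=board(i,im,q[1]-12,q[1]+12,q[0]-200,q[0]+120)
print("     "+" ".join(f"{c:3d}" for c in range(q[0]-39,q[0]+39,3)))
for r in range(q[1]-42,q[1]+48,4): print(r," ".join(f"{g[r,c]:3d}" for c in range(q[0]-39,q[0]+39,3)))
E
```

```text
[ 0.65210933 -0.12166285  0.21846387]
[[254.9 149.8]]
[[255.  151.1]]
[[255.2 157. ]]
foot exp [[236.0, 173.0], [235.0, 128.0], [275.0, 128.0], [274.0, 173.0]]
line yaw -83.14 pts [[0.6486, 0.08], [0.6516, 0.0553], [0.6548, 0.03], [0.6665, -0.0692]]
     215 218 221 224 227 230 233 236 239 242 245 248 251 254 257 260 263 266 269 272 275 278 281 284 287 290
109  23  26  26  24  24  24  27  26  24  23  25  26  29  29  29  31  29  30  28  29  24  30  32  29  31  30
113  21  25  24  26  24  24  27  21  25  23  25  24  26  23  24  31  29  26  25  23  26  25  28  29  29  32
117  23  26  24  21  21  29  21  28  26  26  23  21  25  30  27  25  28  24  26  24  23  27  28  26  25  26
121  27  26  26  23  31  42  27  27  23  25  26  24  30  42  28  24  22  25  21  23  28  41  28  25  25  25
125  27  26  25  28 123 168  91  24  29  24  26  26 114 166 103  27  21  26  25  26 102 165 117  23  27  25
129  24  23  25  25  61 105  67  93  90  86  85  85  95 122  71  59  61  57  56  54  52 104  50  26  22  23
133  25  26  26  23  29  28 101 168 166 165 154 143 129  92  87  87 107  89  91  69  21  29  
[... 1042 characters left out ...]
 129 127 158 147 159 158  76 161 184  79  28  29  29
177  29  29  30  27  34  81  53  27  26  40 106 112 114 117 120 135  41  31  29  30  59  80  33  29  23  29
181  29  25  29  31  29  27  29  27  26  31  78  88  92  97 117 101  28  29  26  27  28  27  29  28  24  27
185  28  29  29  29  27  30  25  30  27  24  25  25  27  28  29  29  26  26  24  26  29  25  27  27  30  27
189  23  26  28  28  27  32  29  27  28  29  28  27  26  25  27  29  28  28  29  26  28  31  28  28  31  26
193  27  30  29  32  32  33  26  25  30  30  29  31  29  31  30  26  31  29  27  32  28  29  33  30  33  29
197 161 161 165 166 163 163 165 167 169 171 170 167 169 167 168 169 167 166 167 165 167 170 169 166 166 166
```

```bash
python3 - <<'E'
from h import *
go((.445,.165,.22),-72)
E
```

```text
shift [-0.1715 -0.3093 -0.0007] turn [ -0.09   0.15 -11.17]
```

Request:
servo_tool:
  series: "-0.022 -0.04 0 0 0 -1.5 0; -0.045 -0.08 0 0 0 -3 0; -0.067 -0.12 0 0 0 -4.5 0; -0.09 -0.16 0 0 0 -6 0; -0.112 -0.2 0 0 0 -7.5 0"

```text
clock: 27.35
position: [0.516, 0.0647, 0.2189]
ee_rot: [-0.0, 0.992, 0.125, -0.001]
contact_force: [-0.0, 0.7, 0.3]
width: 0.0853
gripper_force: 0.0
```

```bash
python3 - <<'E'
from h import *
go((.445,.165,.22),-72)
E
```

```text
shift [-0.0439 -0.1147 -0.0009] turn [-0.06  0.14 -3.64]
```

Request:
servo_tool:
  series: "-0.017 -0.045 0 0 0 -1.8 0; -0.034 -0.09 0 0 0 -3.6 0; -0.044 -0.115 0 0 0 -3.6 0; -0.044 -0.115 0 0 0 -3.6 0; -0.044 -0.115 0 0 0 -3.6 0"

```text
clock: 27.85
position: [0.4464, 0.1641, 0.2197]
ee_rot: [0.0, 0.988, 0.157, -0.0]
contact_force: [0.8, 0.6, 0.7]
width: 0.0852
gripper_force: 0.0
```

```bash
python3 - <<'E'
from h import *
i,im=grab("wrist","w18.png"); s=manip.get_state(); print(s["position"])
q=proj(i,(.464,.17,.03))[0].astype(int); print(q); g=cv2.cvtColor(im,cv2.COLOR_BGR2GRAY)
print("     "+" ".join(f"{c:3d}" for c in range(q[0]-45,q[0]+45,3)))
for r in range(q[1]-50,q[1]+60,4): print(r," ".join(f"{g[r,c]:3d}" for c in range(q[0]-45,q[0]+45,3)))
E
```

```text
[0.44695236 0.1635491  0.21979559]
[253 154]
     208 211 214 217 220 223 226 229 232 235 238 241 244 247 250 253 256 259 262 265 268 271 274 277 280 283 286 289 292 295
104 106 106 106 108 107 109 111 111 108 106 106 107 109 108 108 108 108 108 107 107 122 123 118 105 108 108 108 110 123 124
108 107 108 107 106 104 106 108 108 109 109 109 109 108 106 108 106 106 107 107 107 115 120 109 107 107 104 106 106 105 120
112 109 110 110 109 107 109 107 101  84  85  95  87  98  93 102 102 100 108 103 105 106 108 107 108 108 109 108 107 106 106
116 107 108 110 109 109 111 108  79  52  53  52  53  54  52  45  33  41  43  35  44  64 105 107 107 107 107 108 109 108 109
120 107 107 107 108 105 106 109  78  54  54  60  83  80  77  74  70  52  29  25  25  52  99 110 107 108 107 107 105 108 112
124 107 109 109 108 108 104 106  71  51  52  71 101  99  98  96  93  63  26  28  32  58  71 104 107 108 108 109 108 106 107
128 108 111 109 108 108 109 109  75  51  52  84 114 111 109 108 106  64  29  28  25  50  64  99 105 105 106 105 107 108 110
132 112 111 107 108 108 109 107  69  52  50  96 121 120 119 11
[... 1841 characters left out ...]
 107 118 117 119 123 122 122 123 123 121 120 121 122 122 125 123 121 122 122 121
196 125 123 124 120 106 105 104 102 102 102 108 123 122 120 118 120 118 121 122 122 122 123 122 121 122 122 123 123 122 123
200 124 122 123 119 107 107 108 106 104 103 109 117 118 119 121 122 120 122 121 119 121 121 122 122 126 124 123 123 123 122
204 125 125 126 120 106 105 106 108 106 111 121 123 120 119 117 117 118 119 121 122 121 120 121 121 119 119 122 125 123 125
208 117 123 125 109 105 106 109 107 107 117 122 122 122 122 122 122 122 119 118 118 119 120 121 122 121 118 119 121 119 119
212 108 109 107 106 108 105 106 106 105 115 123 123 123 124 122 122 123 122 120 122 122 120 121 119 119 118 120 121 122 123
```

```bash
python3 - <<'E'
from h import *
i=eyes.camera_info("wrist"); s=manip.get_state(); T=lambda p:rot(s["ee_rot"]).inv().apply(p-s["position"]).round(4)
a=cast(i,(247.5,114),0)[0];b=cast(i,(247.5,178.5),.01)[0]
print(T(a),T(b),T((a+b)/2),"cell",T(cast(i,(246,152),.05)[0]),T(cast(i,(246,152),.07)[0])); go(((a+b)/2*[1,1,0]+[0,0,.06]),-73.2)
E
```

```text
[ 0.0574 -0.007   0.2197] [-0.0104 -0.0071  0.2098] [ 0.0235 -0.0071  0.2148] cell [ 0.0238 -0.0078  0.1698] [ 0.0264 -0.0073  0.1498]
shift [ 0.0235 -0.007   0.1598] turn [0.05 0.04 1.15]
```

Request:
servo_tool:
  series: "0.0235 -0.006 0.035 0 0 1.2 0; 0.0235 -0.006 0.075 0 0 1.2 0; 0.0235 -0.006 0.115 0 0 1.2 0; 0.0235 -0.006 0.145 0 0 1.2 0; 0.0235 -0.006 0.157 0 0 1.2 0"

```text
clock: 28.4
position: [0.4657, 0.1749, 0.0598]
ee_rot: [0.001, 0.99, 0.144, -0.003]
contact_force: [-1.1, -0.2, -0.9]
width: 0.0857
gripper_force: 0.0
```

Request:
servo_tool:
  series: "0 0 0 0 0 0 0.4; 0 0 0 0 0 0 0.6; 0 0 0 0 0 0 0.7; 0 0 0 0 0 0 0.7"

```text
clock: 28.8
position: [0.468, 0.1768, 0.0645]
ee_rot: [-0.0, 0.989, 0.145, 0.001]
contact_force: [0.1, -0.8, -0.2]
width: 0.0284
gripper_force: 0.0
```

```bash
python3 - <<'E'
from h import *
s=manip.get_state(); print(s["position"],s["contact_force"],s["width"])
strip("w19.png",[200,208,216,224,230,236,242,248,260,272,290,310],205,304)
E
```

```text
[0.46799151 0.1767608  0.06449663] [ 0.07315787 -0.84066609 -0.19380075] 0.028369646659164145
     205 208 211 214 217 220 223 226 229 232 235 238 241 244 247 250 253 256 259 262 265 268 271 274 277 280 283 286 289 292 295 298 301
200 126 129 129 113  71  42  33  29  28  28  87 119 119 118 117 118 119 115  99  99  79  75  38  30  31  32  44  84  84  80  78  72  69
208 125 123 120 113  67  42  31  30  26  31 111 132 132 132 132 128 116  81  84  84  83  81  44  33  28  34  51  85  87  89  86  88  87
216 143 142 142 101  78  42  33  27  28  40 131 142 139 140 140 118  87  88  86  83  85  82  51  38  41  42  66  87  89  88  90  89  89
224 145 145 144 139 123  77  37  31  29  41 125 100  92  92  94  90  89  88  87  87  88  84  50  41  42  40  69  86  85  87  88  89  86
230 140 132 132 134 138  83  50  35  27  42  90  95  95  94  93  93  92  92  94  93  94  89  50  39  43  44  76  85  86  84  83  85  86
236 104  51  49  51  33   4  53  58  55  59  91  97  96  95  97 100 100  99 102 103 100  89  46  35  34  37  69  13  27  50  51  49  65
242  54  48  49  45   4   5  44  56  54  62  95 100 102 103 103 106 106 109 107 105 105  93  45  34  36  39  67  15  10  39  52  52  49
248  50  50  50  21   9   5  41  53  53  64  99 107 106 109 111 109 109 111 109 109 108  92  42  35  36  40  60   6   2  22  48  47  48
260  49  48  22   8   7   1  36  53  51  67  94  99  99  98  96  96  97 100 100 100 102  90  38  35  37  53  67  11  12  11  10  50  48
272  66  55  13   7   7  11  73 112 112  80  77  82  86  88  90  91  91  93  90  74  73  80 129 130 133 132 107   8  10   4  18  37  57
290   5  11  11   8   9  66 109 109 108  77  70  73  74  74  73  71  72  75  73  73  71  97 127 127 130 129 130  98   4   4   6  10  14
310   9   6   8  13  85 110 110 111 113 112 113 113 111 125 126 127 127 125 125 134 140 140 140 140 140 138 138 138 116  16   6  12   6
```

Request:
servo_tool:
  series: "0 -0.001 0.001 0 0 0 0.72; 0 -0.001 0.001 0 0 0 0.8; 0 -0.001 0.001 0 0 0 0.9; 0 -0.001 0.001 0 0 0 1; 0 -0.001 0.001 0 0 0 1"
  squeeze: 30

```text
clock: 29.35
position: [0.4668, 0.1777, 0.0629]
ee_rot: [0.0, 0.989, 0.146, 0.0]
contact_force: [-1.6, -1.5, 5.2]
width: 0.0104
gripper_force: 30.8
```

```bash
python3 - <<'E'
from h import *
s=manip.get_state(); print(s["position"],s["contact_force"],s["width"])
strip("w20.png",[200,216,230,242,248,260,272,290],205,304)
E
```

```text
[0.46676629 0.17769406 0.06293703] [-1.5633872  -1.49267608  5.23381692] 0.010385465250237251
     205 208 211 214 217 220 223 226 229 232 235 238 241 244 247 250 253 256 259 262 265 268 271 274 277 280 283 286 289 292 295 298 301
200 125 124 127 117  77  68  32  34  29  30  26  25  99 120 119 121 120 118 114  83  77  79  80  77  41  28  30  45  77  81  85  84  85
216 144 140 136 113  79  77  34  29  29  24  24  32 117 143 126  89  86  88  85  87  87  84  85  83  65  43  40  69  89  87  86  88  88
230 143 143 142 144 143 131  58  33  28  37  44  35  78  93  94  94  92  91  92  92  94  94  96  94  78  42  45  78  87  86  84  84  85
242 130 131 129 111  92  79  53  49  48  49  48  16  77  99 102 103 104 103 107 108 105  94  97  95  78  51  35  57  63  73  87  88  87
248 114  91  20   9   9  12  33  50  48  51  39  12  76 103 107 107 109 111 108 109 104  24  29  49  49  49  41  10  10   8  11  56  87
260  65   4   6  12  11  26  49  52  49  49  16  14  74  98 101  99 100  99  97  90  78  17  10  46  49  50  49  42  12   7   6  10  58
272  11  10   7  12   7   7   5   3  30  66  16   9  65  85  89  77  75  78  76  75  73  21  16  50  31   0  11   4   8  12  10   7  15
290   6   8   7  14   2  11   8  12   8   8   9   9  55  73  70  72  73  72  72  72  68  10  10   4   9   9   6  15   3   7   8  10   5
```

Request:
servo_tool:
  series: "0 0 -0.01 0 0 0 1; 0 0 -0.03 0 0 0 1; 0 0 -0.06 0 0 0 1; 0 0 -0.1 0 0 0 1; 0 0 -0.13 0 0 0 1"

```text
clock: 29.9
position: [0.4666, 0.178, 0.1944]
ee_rot: [-0.0, 0.989, 0.145, 0.0]
contact_force: [0.2, -0.4, -2.5]
width: 0.0104
gripper_force: 31.1
```

```bash
python3 - <<'E'
from h import *
i,im=grab("wrist","w21.png"); s=manip.get_state(); print(s["position"],s["contact_force"],s["width"])
g=cv2.cvtColor(im,cv2.COLOR_BGR2GRAY)
print([(r,int(g[r,228:236].mean()),int(g[r,262:270].mean())) for r in range(150,196,2)])
for r in (166,170,174,178):
    a=cast(i,(253,r),s["position"][2]-.063)[0]; print(r,rot(s["ee_rot"]).inv().apply(a-s["position"]).round(4))
print([(c,int(g[195:203,c].mean())) for c in list(range(210,230,2))+list(range(276,300,2))])
go((.649,.0775,.2),-83.2)
E
```

```text
[0.46948173 0.17867753 0.19908012] [2.32753429 0.85188659 1.02462436] 0.010727062475263106
[(150, 125, 117), (152, 127, 119), (154, 129, 122), (156, 127, 100), (158, 113, 81), (160, 50, 39), (162, 52, 50), (164, 62, 50), (166, 61, 38), (168, 62, 33), (170, 62, 33), (172, 62, 33), (174, 62, 32), (176, 61, 32), (178, 62, 37), (180, 61, 57), (182, 62, 69), (184, 62, 77), (186, 62, 84), (188, 62, 90), (190, 61, 93), (192, 58, 94), (194, 43, 93)]
166 [ 0.0267 -0.0013  0.0633]
170 [ 0.0242 -0.0013  0.0632]
174 [ 0.0217 -0.0013  0.0632]
178 [ 0.0192 -0.0013  0.0632]
[(210, 144), (212, 142), (214, 136), (216, 133), (218, 127), (220, 70), (222, 32), (224, 32), (226, 31), (228, 32), (276, 49), (278, 32), (280, 32), (282, 32), (284, 61), (286, 88), (288, 88), (290, 87), (292, 89), (294, 89), (296, 87), (298, 88)]
shift [0.1428 0.1486 0.0006] turn [-0.03 -0.57  9.94]
```

```bash
python3 - <<'E'
from h import *
i,im=grab("wrist","w22.png"); s=manip.get_state(); print(s["position"],s["contact_force"])
g=cv2.cvtColor(im,cv2.COLOR_BGR2GRAY)
print([(r,int(g[r,228:236].mean()),int(g[r,262:270].mean())) for r in range(154,166)])
for r in (157,159,161):
    a=cast(i,(253,r),s["position"][2]-.063)[0]; print(r,rot(s["ee_rot"]).inv().apply(a-s["position"]).round(4))
go((.649,.0775,.2),-83.2)
E
```

```text
[0.46936757 0.17863247 0.19673937] [ 0.86141332  0.55236366 -1.99950091]
[(154, 127, 129), (155, 127, 125), (156, 127, 117), (157, 116, 100), (158, 88, 71), (159, 53, 44), (160, 41, 39), (161, 48, 48), (162, 56, 55), (163, 60, 59), (164, 61, 58), (165, 63, 51)]
157 [ 0.0348 -0.0012  0.0633]
159 [ 0.0335 -0.0012  0.0633]
161 [ 0.0322 -0.0012  0.0633]
shift [ 0.1429  0.1486 -0.0019] turn [-0.03 -0.54  9.93]
```

Request:
servo_tool:
  series: "0.033 0.034 0 0 0 2.5 1; 0.066 0.068 0 0 0 5 1; 0.1 0.103 0 0 0 7.5 1; 0.133 0.138 0 0 0 9.9 1; 0.143 0.1485 0.01 0 0 9.9 1"

```text
clock: 30.5
position: [0.6511, 0.0735, 0.1811]
ee_rot: [0.001, 0.998, 0.058, 0.002]
contact_force: [-0.3, 0.7, -2.8]
width: 0.0094
gripper_force: 31.4
```

Request:
servo_tool:
  series: "0 0 0.035 0 0 0 1; 0 0 0.07 0 0 0 1; 0 0 0.09 0 0 0 1; 0 0 0.092 0 0 0 1; 0 0 0.092 0 0 0 1"

```text
clock: 31.0
position: [0.6452, 0.0769, 0.089]
ee_rot: [-0.0, 0.998, 0.06, -0.002]
contact_force: [0.2, -0.7, -2.7]
width: 0.0098
gripper_force: 32.3
```

```bash
python3 - <<'E'
from h import *
s=manip.get_state();print(s["position"],s["contact_force"]);go((.650,.0776,.075),-83.2)
E
```

```text
[0.64523464 0.07691145 0.08904943] [ 0.23866094 -0.67331155 -2.66315869]
shift [ 0.0049 -0.0001  0.014 ] turn [-0.03  0.18  0.04]
```

Request:
servo_tool:
  series: "0.003 0 0.005 0 0 0 1; 0.0045 0 0.01 0 0 0 1; 0.0045 0 0.012 0 0 0 1; 0.0045 0 0.012 0 0 0 1; 0.0045 0 0.012 0 0 0 1"

```text
clock: 31.5
position: [0.6513, 0.0773, 0.0792]
ee_rot: [0.0, 0.998, 0.06, 0.001]
contact_force: [-0.3, -0.0, -1.4]
width: 0.0096
gripper_force: 32.4
```

```bash
python3 - <<'E'
from h import *
s=manip.get_state();print(s["position"],s["contact_force"]);go((.650,.0776,.075),-83.2)
E
```

```text
[0.65125167 0.07730554 0.07918479] [-0.3053795  -0.03026027 -1.37883855]
shift [-0.0012 -0.0004  0.0042] turn [ 0.01 -0.08  0.03]
```

Request:
servo_tool:
  series: "-0.001 0 0.002 0 0 0 1; -0.001 0 0.0035 0 0 0 1; -0.001 0 0.0045 0 0 0 1; -0.001 0 0.0045 0 0 0 1; -0.001 0 0.0045 0 0 0 1"

```text
clock: 32.0
position: [0.6503, 0.0773, 0.0782]
ee_rot: [0.0, 0.998, 0.06, 0.002]
contact_force: [-4.4, 1.3, 17.2]
width: 0.0098
gripper_force: 34.0
```

Request:
servo_tool:
  series: "0 0 -0.001 0 0 0 1; 0 0 -0.001 0 0 0 0.85; 0 0 -0.001 0 0 0 0.75; 0 0 -0.001 0 0 0 0.65; 0 0 -0.001 0 0 0 0.6"

```text
clock: 32.5
position: [0.6496, 0.0771, 0.0745]
ee_rot: [0.0, 0.998, 0.06, -0.0]
contact_force: [0.7, 0.4, 0.1]
width: 0.0345
gripper_force: 0.3
```

Request:
servo_tool:
  series: "0 0 0 0 0 0 0.6; 0 0 -0.02 0 0 0 0.6; 0 0 -0.06 0 0 0 0.6; 0 0 -0.1 0 0 0 0; 0 0 -0.14 0 0 0 0"

```text
clock: 33.0
position: [0.6495, 0.0769, 0.216]
ee_rot: [0.0, 0.998, 0.06, -0.0]
contact_force: [0.0, 0.1, 1.2]
width: 0.0621
gripper_force: 0.0
```

Request:
servo_tool:
  series: "-0.02 0 -0.01 0 0 0 0; -0.02 0 -0.01 0 0 0 0; -0.02 0 -0.01 0 0 0 0; -0.02 0 -0.01 0 0 0 0"

```text
clock: 33.4
position: [0.6297, 0.0747, 0.2233]
ee_rot: [0.0, 0.998, 0.06, -0.001]
contact_force: [0.5, -0.3, -0.1]
width: 0.0856
gripper_force: 0.0
```

```bash
python3 - <<'E'
from h import *
i,im=grab("wrist","w23.png"); s=manip.get_state(); print(s["position"])
p=np.array([.6489,.0788,0]); v=np.array([.118,-.993,0]);n=np.array([.993,.118,0])
print("foot exp",proj(i,[p+v*a+n*b+[0,0,.022] for a,b in ((-.02,-.035),(-.02,.035),(.02,.035),(.02,-.035))]).round(0).tolist())
g=cv2.cvtColor(im,cv2.COLOR_BGR2GRAY); q=proj(i,p+[0,0,.022])[0].astype(int)
print("     "+" ".join(f"{c:3d}" for c in range(q[0]-45,q[0]+45,3)))
for r in range(q[1]-50,q[1]+50,4): print(r," ".join(f"{g[r,c]:3d}" for c in range(q[0]-45,q[0]+45,3)))
W=board(i,im,q[1]-12,q[1]+12,q[0]-60,q[0]+240)
E
```

```text
[0.62974044 0.07471578 0.22313745]
foot exp [[234.0, 184.0], [233.0, 117.0], [272.0, 117.0], [271.0, 184.0]]
     207 210 213 216 219 222 225 228 231 234 237 240 243 246 249 252 255 258 261 264 267 270 273 276 279 282 285 288 291 294
101 102 103 114 115 103 100  99 101 111 114 114  98  98 100 110 125 123 105 103 112 116 123 116 120 113 110 101 115 123 125
105  28  24  28  29  26  29  27  30  24  29  23  26  26  30  30  29  31  26  33  28  29  31  31  33  31  26  32  31  31  29
109  28  29  28  29  28  27  29  29  26  27  25  31  29  26  29  27  28  29  32  33  31  28  25  29  31  28  30  32  30  28
113  28  28  28  30  25  26  27  29  32  26  28  25  27  27  24  27  26  25  28  29  26  27  28  23  27  28  28  32  29  29
117  27  28  23  30  25  32  30  33  30  31  26  28  26  27  27  29  29  28  27  27  27  29  24  26  23  23  28  24  27  30
121  25  28  28  28  34  73  75  75  75  77  76  65  45  42  42  44  43  45  17  25  28  27  23  29  26  28  24  26  30  28
125  76  31  26  29  34  74  79  83 100  97  95  91  90  71  40  39  38  37  15  25  28  30 125 156  74  24  27  27  30  3
[... 1591 characters left out ...]
27  29  27  28  28  36
181  29  25  25  26  31  72  73  92  96 111 128 127 127  79  70  73  73  47  27  31  25  28  30  29  29  29  32  25  28  30
185  26  25  25  26  26  50  54  97 114 155 169 128 124  89  80  70  71  46  29  27  28  30  28  29  28  28  30  32  30  28
189  29  23  25  27  26  27  26 108 148 168 173 175 170  87  32  31  29  29  27  26  25  29  25  30  27  26  27  27  28  29
193  30  28  31  29  28  27  33  55 108 118 121 125 126  61  31  31  30  34  32  32  33  33  35  31  33  34  34  32  29  34
197 142 144 144 145 142 155 161 156 155 155 156 158 163 166 167 169 166 164 166 169 169 169 169 166 166 168 169 171 169 166
line yaw -85.09 pts [[0.6428, 0.1295], [0.6667, -0.1487]]
```

```bash
python3 - <<'E'
from h import *
i=eyes.camera_info("wrist"); s=manip.get_state(); T=lambda p:rot(s["ee_rot"]).inv().apply(p-s["position"]).round(4)
a=cast(i,(239.5,119.5),.012)[0];b=cast(i,(239.5,185.5),.022)[0]; c=(a+b)/2
t=cast(i,(252.3,149.8),.012)[0]
print("foot",c,T(a),T(b),T(c),"target",t,T(t),"cell",T(cast(i,(237,150),.08)[0]))
E
```

```text
foot [0.64506602 0.0920873  0.017     ] [ 0.0519 -0.0152  0.211 ] [-0.0162 -0.0156  0.2012] [ 0.0178 -0.0154  0.2061] target [0.64923588 0.0790394  0.012     ] [ 0.0204 -0.0019  0.2111] cell [ 0.0289 -0.0149  0.1431]
```

Request:
servo_tool:
  series: "0.018 -0.017 0.03 0 0 0 0.4; 0.018 -0.017 0.07 0 0 0 0.5; 0.018 -0.017 0.11 0 0 0 0.5; 0.018 -0.017 0.14 0 0 0 0.5; 0.018 -0.017 0.152 0 0 0 0.5"

```text
clock: 33.95
position: [0.6431, 0.0937, 0.0679]
ee_rot: [-0.0, 0.998, 0.06, -0.004]
contact_force: [-0.4, 0.1, -0.1]
width: 0.0425
gripper_force: 0.0
```

Request:
servo_tool:
  series: "0 0 0 0 0 0 0.7; 0 0 0 0 0 0 0.7; 0 0 0 0 0 0 0.7"

```text
clock: 34.25
position: [0.6474, 0.0938, 0.0749]
ee_rot: [0.0, 0.998, 0.06, 0.002]
contact_force: [0.0, 0.1, 0.1]
width: 0.0257
gripper_force: 0.0
```

```bash
python3 - <<'E'
from h import *
s=manip.get_state(); print(s["position"],s["contact_force"],s["width"])
strip("w24.png",[200,216,230,242,248,260,272,290,310],205,304)
E
```

```text
[0.6473947  0.09379446 0.0749284 ] [0.01676931 0.11060755 0.12230243] 0.025746104842059733
     205 208 211 214 217 220 223 226 229 232 235 238 241 244 247 250 253 256 259 262 265 268 271 274 277 280 283 286 289 292 295 298 301
200  37  41  32  22  20  21  21  53  61  63  63  57  71 191 198 156 143 144 143 145 143 141 140 140 123  63  61  64  56  20  20  22  22
216  43  39  39  38  28  21  24  50  63  63  62  54  83 157 158 155 156 156 155 153 154 154 153 150 140  85  79  78  63  28  29  23  20
230  43  43  40  37  37  40  40  88 109 108 104 102 112 162 168 168 166 165 163 163 163 165 165 166 157  93  77  77  45  29  27  25  26
242  50  89  92  92  89  24  26  79 110 108 111 101 118 169 177 177 181 184 186 186 189 187 185 185 161  77  20  27  81  93  93  93  54
248  83  93  92  92  59  22  19  78 109 110 107 101 121 175 185 187 191 193 193 192 194 194 192 189 165  76  22  21  46  92  92  93  90
260  92  92  93  57  19  21  20  66  99 101 105 118 132 173 179 182 180 181 178 178 178 181 183 181 165  72  23  20  21  46  92  91  92
272  30  89 102  39  25  22  17  27  36  39  38  43 119 158 160 164 163 164 164 167 167 166 144 136 127  44  19  19  23  34 103  98  33
290  26  22  22  28  26  24 127 205 223 230 228 228 152 129 132 135 134 132 134 131 132 132 135 135 161 223 173  21  20  29  23  18  24
310  27  26  24  27  25 133 201 223 227 227 227 227 222 207 204 219 225 229 230 230 231 230 226 224 231 231 232 199  30  25  25  27  24
```

Request:
servo_tool:
  series: "-0.001 0 0.003 0 0 0 0.7; -0.001 0 0.005 0 0 0 0.7; -0.001 0 0.005 0 0 0 0.8; -0.001 0 0.005 0 0 0 0.9; -0.001 0 0.005 0 0 0 1"
  squeeze: 40

```text
clock: 34.8
position: [0.6448, 0.0931, 0.0682]
ee_rot: [0.001, 0.998, 0.06, 0.0]
contact_force: [0.2, -2.0, 1.4]
width: 0.0112
gripper_force: 39.2
```

Request:
servo_tool:
  series: "0 0 0 0 0 0 1; 0 0 0 0 0 0 1; 0 0 0 0 0 0 1"

```text
clock: 35.1
position: [0.6448, 0.0933, 0.0682]
ee_rot: [0.0, 0.998, 0.06, 0.0]
contact_force: [-0.9, -1.5, 2.6]
width: 0.0112
gripper_force: 40.5
```

```bash
python3 - <<'E'
from h import *
s=manip.get_state(); print(s["position"],s["contact_force"],s["width"])
strip("w25.png",[200,206,216,230,242,248,260,272,290,310],205,304)
E
```

```text
[0.64482335 0.09331109 0.06818456] [-0.86615623 -1.46628171  2.59886595] 0.011155409119855922
     205 208 211 214 217 220 223 226 229 232 235 238 241 244 247 250 253 256 259 262 265 268 271 274 277 280 283 286 289 292 295 298 301
200  39  39  24  20  21  21  52  62  60  65  64  64 182 205 197 148 143 145 147 147 142 143 143 142 114  63  62  63  47  24  23  22  17
206  38  42  17  17  23  24  49  62  62  63  63  68 201 220 160 150 153 152 146 147 149 151 148 147 128  65  60  61  49  20  24  22  27
216  39  32  22  18  17  23  48  64  63  62  57  65 150 162 158 155 155 156 157 154 154 153 151 151 138  75  60  67  47  28  27  25  26
230  44  43  42  37  38  38  72 106 102 100  73  71 154 168 168 168 167 165 165 164 162 165 166 166 159  90  80  77  42  29  24  27  28
242  43  38  38  33  30  36  60  93  92  93  87  54 157 174 177 177 181 183 183 184 190 187 183 182 163 101  73  58  31  27  30  28  26
248  72  33  24  24  22  26  73  92  94  94  75  58 160 182 187 189 189 192 194 191 192 193 191 189 165 102  82  29  26  25  27  34  37
260  30  22  27  25  23  66  94  94  93  91  38  54 163 184 182 185 183 183 184 179 178  90  31  86  94  94  93  75  24  23  26  26  28
272  29  25  28  25  25  30  26  22  58 113  39  52 153 163 163 161 167 167 165 149 144  74  34  90  69  23  22  20  31  25  24  23  25
290  23  20  26  19  20  22  21  25  24  25  30  36 122 132 130 130 133 134 134 134 132  58  24  22  24  23  24  23  22  25  20  22  25
310  20  24  28  26  25  26  23  24  26  22  28  77 211 220 217 169 151 131 157 159 160  86  24  23  27  21  23  27  27  28  26  25  23
```

Request:
servo_tool:
  series: "0 0 -0.002 0 0 0 1; 0 0 -0.004 0 0 0 1; 0.0015 0.004 -0.004 0 0 0 1; 0.0025 0.009 -0.004 0 0 0 1; 0.0025 0.0135 -0.004 0 0 0 1"

```text
clock: 35.65
position: [0.649, 0.0802, 0.0716]
ee_rot: [0.0, 0.998, 0.06, -0.0]
contact_force: [-0.4, 0.2, -2.1]
width: 0.0108
gripper_force: 39.7
```

Request:
servo_tool:
  series: "0 0 0 0 0 0 1; 0 0 0 0 0 0 1"

```text
clock: 35.85
position: [0.6488, 0.0803, 0.0718]
ee_rot: [-0.0, 0.998, 0.059, -0.0]
contact_force: [-0.3, 0.3, -2.4]
width: 0.0107
gripper_force: 39.9
```

```bash
python3 - <<'E'
from h import *
s=manip.get_state(); print(s["position"],s["contact_force"],s["width"])
strip("w26.png",[194,200,206,216,230,242],205,304)
E
```

```text
[0.64879327 0.08029445 0.07181293] [-0.26611693  0.27598013 -2.41967929] 0.010696897062499029
     205 208 211 214 217 220 223 226 229 232 235 238 241 244 247 250 253 256 259 262 265 268 271 274 277 280 283 286 289 292 295 298 301
194  36  37  35  21  19  40  62  62  63  65  61  70 184 191 187 174 157 152 140 139 143 139 138 136  83  62  64  61  27  23  18  26  19
200  37  37  39  22  24  33  62  62  63  64  60  71 197 207 201 151 145 147 147 146 145 143 144 144 102  62  64  58  26  17  22  23  19
206  37  33  35  30  37  35  60  65  65  64  58  79 211 222 166 150 156 150 148 150 149 151 150 147 122  63  64  57  31  37  47  34  29
216  41  35  39  99 114  69  60  64  64  64  55  70 149 160 158 155 157 155 156 156 155 151 152 151 138  76  69  56  41 124 148  94  26
230  43  40  37  39  38  49 107 104  98 101  86  68 152 169 170 166 168 167 164 163 164 165 166 167 157  91  81  61  26  26  25  20  25
242  41  39  36  33  32  34  74  93  92  92  89  50 155 176 179 179 182 182 185 187 189 187 185 183 165 105  70  47  26  28  41  37  26
```

Request:
servo_tool:
  series: "-0.0015 0.0008 0.001 0 0 0 1; -0.0015 0.0008 0.002 0 0 0 1; -0.0015 0.0008 0.003 0 0 0 1; -0.0015 0.0008 0.0035 0 0 0 1; -0.0015 0.0008 0.0035 0 0 0 1"

```text
clock: 36.4
position: [0.6474, 0.0797, 0.0686]
ee_rot: [-0.0, 0.998, 0.06, -0.0]
contact_force: [-0.9, 0.2, -0.2]
width: 0.0108
gripper_force: 40.3
```

Request:
servo_tool:
  series: "0 0 0.0005 0 0 0 1; 0 0 0.0005 0 0 0 1"

```text
clock: 36.6
position: [0.6473, 0.0798, 0.0686]
ee_rot: [-0.0, 0.998, 0.06, 0.0]
contact_force: [-1.8, 1.5, 2.4]
width: 0.0108
gripper_force: 41.3
```

Touching. Open slowly, rise, and measure.

Request:
servo_tool:
  series: "0 0 0 0 0 0 0.8; 0 0 0 0 0 0 0.7; 0 0 0 0 0 0 0.6; 0 0 0 0 0 0 0.5; 0 0 0 0 0 0 0.5"

```text
clock: 37.1
position: [0.6476, 0.0795, 0.068]
ee_rot: [0.0, 0.998, 0.06, 0.0]
contact_force: [-0.1, -0.8, -0.0]
width: 0.0427
gripper_force: 0.0
```

Request:
servo_tool:
  series: "0 0 -0.01 0 0 0 0.5; 0 0 -0.03 0 0 0 0.5; 0 0 -0.065 0 0 0 0.3; 0 0 -0.11 0 0 0 0; 0 0 -0.155 0 0 0 0"

```text
clock: 37.6
position: [0.6471, 0.0796, 0.225]
ee_rot: [0.0, 0.998, 0.06, -0.0]
contact_force: [1.1, 0.0, 0.2]
width: 0.0833
gripper_force: 0.0
```

Request:
servo_tool:
  series: "-0.02 0.03 -0.04 0 0 0 0; -0.04 0.07 -0.07 0 0 0 0; -0.04 0.09 -0.07 0 0 0 0; -0.04 0.09 -0.07 0 0 0 0; -0.04 0.09 -0.07 0 0 0 0"

```text
clock: 38.1
position: [0.6183, -0.0146, 0.2935]
ee_rot: [-0.0, 0.998, 0.059, 0.0]
contact_force: [-0.1, -0.1, -0.4]
width: 0.0853
gripper_force: 0.0
```

```bash
cat > chk.py <<'E'
from h import *
import sys
i,im=grab("wrist",sys.argv[1]); s=manip.get_state(); print(s["position"],manip.get_state()["clock"])
g=cv2.cvtColor(im,cv2.COLOR_BGR2GRAY); v=np.array([.1184,-.993,0]);n=np.array([.993,.1184,0])
V,S=cv2.split(cv2.cvtColor(im,cv2.COLOR_BGR2HSV))[2:0:-1]
nn,l,st,ce=cv2.connectedComponentsWithStats((g>95).astype(np.uint8))
P=np.array([ce[k] for k in range(1,nn) if 8<st[k,4]<60 and max(st[k,2:4])<10]); W=cast(i,P,.012)[:,:2]
C=np.array([.6607,-.0197]); 
# lattice fit: refine C, yaw
for _ in range(3):
    d=W-C; uv=np.c_[d@v[:2],d@n[:2]]; k=np.round(uv/.025); ok=(np.abs(uv-k*.025).max(1)<.006)&(np.abs(k[:,1])<=1)&(np.abs(k[:,0])<=9)
    r=uv[ok]-k[ok]*.025; C=C+np.median(r[:,0])*v[:2]+np.median(r[:,1])*n[:2]
    a=np.polyfit(uv[ok][:,0],r[:,1],1)[0]; v=v+a*n; v/=np.linalg.norm(v); n=np.array([-v[1],v[0],0])
print("C",C.round(4),"yaw",np.degrees(np.arctan2(v[1],v[0])).round(2),"n",ok.sum())
C=np.r_[C,0]
for nm,off,hw in (("small",.1,(.02,.023)),("holder",0,(.022,.033)),("large",-.1,(.02,.035))):
    c=C+off*v; q=proj(i,c+[0,0,.022])[0]; 
    # foot in rectified patch at z=.022, 0.5 mm/px; u along v, w along n
    u,w=np.meshgrid(np.arange(-70,71)*.0005,np.arange(90,-91,-1)*.0005)
    pts=proj(i,(c+[0,0,.022])+u.ravel()[:,None]*v+w.ravel()[:,None]*n).astype(np.float32).reshape(*u.shape,2)
    pa=cv2.remap(im,pts[...,0],pts[...,1],1).astype(int)
    np.save(f"pics/{nm}.npy",pa); m=pa.max(2)
    print(nm,"px",q.round(0))
    for w0 in (-.8,.8):   # columns profile at w=±0.8*halfwidth
        r=int(90-w0*hw[1]/.0005); x=m[r-4:r+5].mean(0).round().astype(int); print("  u-profile w=%.0fmm"%(w0*hw[1]*1e3)," ".join(f"{(j-70)*.5:.0f}:{x[j]}" for j in list(range(30,56,2))+list(range(86,118,2))))
    for u0 in (-.85,.85):
        cc=int(70+u0*hw[0]/.0005); y=m[:,cc-3:cc+4].mean(1).round().astype(int); h=int(hw[1]/.0005); print("  w-profile u=%.0fmm"%(u0*hw[0]*1e3)," ".join(f"{(90-j)*.5:.0f}:{y[j]}" for j in list(range(90-h-8,90-h+10,2))+list(range(90+h-10,min(181,90+h+10),2))))
E
python3 chk.py w27.png
```

```text
[ 0.61814743 -0.01395433  0.29281336] 38.15
C [ 0.6605 -0.0195] yaw -83.28 n 23
small px [344. 127.]
  u-profile w=-18mm -20:100 -19:107 -18:110 -17:109 -16:106 -15:101 -14:95 -13:91 -12:88 -11:86 -10:85 -9:85 -8:87 8:95 9:107 10:113 11:116 12:117 13:118 14:119 15:119 16:120 17:120 18:120 19:120 20:121 21:121 22:120 23:117
  u-profile w=18mm -20:107 -19:112 -18:111 -17:107 -16:101 -15:94 -14:89 -13:87 -12:87 -11:87 -10:87 -9:86 -8:85 8:100 9:100 10:99 11:99 12:97 13:96 14:96 15:95 16:96 17:96 18:93 19:87 20:80 21:70 22:56 23:41
  w-profile u=-17mm 27:21 26:20 25:21 24:31 23:53 22:80 21:98 20:105 19:107 -18:107 -19:108 -20:107 -21:105 -22:97 -23:80 -24:58 -25:35 -26:19 -27:15
  w-profile u=17mm 27:31 26:35 25:36 24:38 23:42 22:55 21:71 20:82 19:93 -18:120 -19:117 -20:114 -21:113 -22:112 -23:108 -24:104 -25:99 -26:88 -27:74
holder px [262. 127.]
  u-profile w=-26mm -20:141 -19:155 -18:161 -17:162 -16:161 -15:156 -14:145 -13:127 -12:109 -11:97 -10:94 -9:94 -8:93 8:87 9:88 10:88 11:86 12:87 13:88 14:88 15:88 16:89 17:92 18:97 19:101 20:101 21:100 22:94 23:88
  u-profile w=26mm -20:130 -1
[... 553 characters left out ...]
1 -19:192 -18:192 -17:192 -16:192 -15:192 -14:192 -13:193 -12:192 -11:190 -10:182 -9:165 -8:138 8:58 9:61 10:62 11:63 12:63 13:61 14:62 15:60 16:59 17:59 18:58 19:54 20:40 21:31 22:32 23:44
  u-profile w=28mm -20:119 -19:122 -18:123 -17:122 -16:123 -15:122 -14:122 -13:121 -12:120 -11:120 -10:119 -9:118 -8:116 8:43 9:43 10:43 11:42 12:42 13:41 14:41 15:41 16:41 17:41 18:39 19:36 20:28 21:22 22:22 23:30
  w-profile u=-17mm 39:27 38:26 37:27 36:29 35:37 34:52 33:68 32:83 31:98 -30:182 -31:177 -32:173 -33:168 -34:161 -35:154 -36:143 -37:127 -38:105 -39:78
  w-profile u=17mm 39:27 38:26 37:25 36:28 35:35 34:45 33:51 32:47 31:42 -30:68 -31:77 -32:81 -33:81 -34:75 -35:63 -36:47 -37:37 -38:32 -39:30
```

```bash
python3 - <<'E'
from h import *
go((.63,.077,.225),-83.2)
E
```

```text
shift [ 0.0226 -0.0888  0.0679] turn [-0.06  0.03  0.02]
```

Request:
servo_tool:
  series: "0.01 -0.04 0.02 0 0 0 0; 0.02 -0.08 0.05 0 0 0 0; 0.0225 -0.089 0.068 0 0 0 0; 0.0225 -0.089 0.068 0 0 0 0; 0.0225 -0.089 0.068 0 0 0 0"

```text
clock: 38.65
position: [0.6299, 0.0773, 0.2245]
ee_rot: [0.0, 0.998, 0.06, -0.001]
contact_force: [0.5, 0.1, 0.0]
width: 0.0854
gripper_force: 0.0
```

```bash
python3 - <<'E'
from h import *
print(manip.get_state()["position"]); strip("w28.png",[117,119,121,125,133,141,149,153,161,169,175,181,185,187,189],222,287,2)
i=eyes.camera_info("wrist"); print(proj(i,(.6607-.01184,-.0197+.0993,.012)),proj(i,(.6607-.01184,-.0197+.0993,.022)))
E
```

```text
[0.62994151 0.07726918 0.22446479]
     222 224 226 228 230 232 234 236 238 240 242 244 246 248 250 252 254 256 258 260 262 264 266 268 270 272 274 276 278 280 282 284 286
117  28  30  27  28  25  29  31  32  32  30  35  34  34  33  33  36  32  30  28  31  28  31  28  32  32  27  27  25  26  24  26  25  26
119  27  27  29  28  29  23  41  63  62  63  62  63  60  62  62  61  57  54  42  39  39  41  49  50  50  44  24  27  24  25  27  24  26
121  28  25  25  27  29  29  51  72  74  75  77  74  75  76  75  70  50  48  44  38  42  42  42  43  42  38  19  22  26  26  27  22  26
125  26  25  54 126 150 120  62  75  76  77  75  83  99 104  99 100  97  98  96  94  71  39  38  42  39  37  36  77 121 110  38  27  27
133  25  27  27  28  29  29  48  72  74  76  76 106 147 151 151 149 147 146 144 142 115  52  40  38  39  33  18   9  21  26  27  23  23
141  27  27  24  26  26  27  48  74  76  75  74 119 169 173 172 169 170 167 167 168 139  61  39  40  37  32  15  10   9  10  11  12  12
149  26  25  44 115 172 148  78  80  77  74  71 128 190 198 200 200 199 199 196 192 156  71  51  50  49  36  52 
[... 471 characters left out ...]
  80  72  92 127 131 131 132 132 135 158 185 153  63  50  50  50  45 108 167 158  81  29  26  27
181  25  25  31  29  26  28  44  80  85  83  79  93 118 122 123 124 124 125 127 124 107  81  81  76  74  51  24  23  30  25  28  27  26
185  25  28  32  30  30  28  34  54  57  54  57  98 155 153 137 142 172 185 177 166 126  60  54  56  55  37  29  29  26  27  27  29  26
187  27  25  28  27  30  30  31  27  30  29  32  97 166 174 170 171 177 179 183 177 128  41  28  30  27  29  29  29  29  25  27  28  27
189  27  31  26  28  30  29  28  28  27  28  30  86 152 163 163 165 169 169 169 167 112  36  28  30  29  29  30  27  27  26  30  27  29
[[253.24742911 151.40223509]] [[253.26046403 152.66326806]]
```

```bash
python3 -c "
from rig import manip
print(manip.sign_off())"
```

```text
the job is handed in; nothing more can be done
None
```

I handed the job in at about 39 s. The holder with the collet in its V and both lenses stand upright and square on the lamp–screen line, each within about 1.5 mm of its mark by the wrist camera. The large lens first settled 13 mm off and I re-gripped it to correct that; the mortar and bottle were not touched.

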